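# Top up the ring rack, hold the setting ring over the bore comparator

### The job

Get the ring-checking station ready: put the loose bearing ring into the one empty nest of the ring rack, fully down and released, without disturbing the rings already there. Then carry the small setting ring over the gauges to the bore comparator and hold it level and centred just above the measuring plug, about 10 mm clear, and finish there still holding it: the feelers have to be drawn in before it goes on, so nothing may touch the comparator. Do not knock against the gauges or move the other things on the bench.

Things in the scene. Friction and masses are not known exactly. Their poses are not given: they have to be found in the camera images.
- loose_ring_center (a point): centre (half-way up) of the loose bearing ring: plain grey steel, 60 mm across, 20 mm high, bore 45 mm, the same as the rings in the rack. It lies flat on the bench in the gap between slide_gauge_b and frame_gauge, either nearer to or farther from the robot than the setting ring; z axis up
- setting_ring_center (a point): centre (half-way up) of the setting ring: the small ring, light grey steel, 50 mm across, 16 mm high, bore 35 mm; lies flat on the bench in the same gap; z axis up
- rack_ring_a_center (a point): centre (half-way up) of one of the three rings already in the rack (60 mm across, 20 mm high); it may be in any nest
- rack_ring_b_center (a point): centre of another of the three rings already in the rack
- rack_ring_c_center (a point): centre of the last of the three rings already in the rack
- ring_rack: fixed black plastic plate 80 x 302 mm on pillars, upper face 86 mm above the bench, behind slide_gauge_b. Origin on the bench under its middle, y along its row of 4 nests: round blind holes 62.5 mm wide, 6 mm deep, chamfered 1.5 mm, 74 mm apart. A seated ring stands 14 mm proud, 14 mm from its neighbours: grip it across the row and by its upper 10 mm, as the fingertips must stay above the plate
- nest_1 (a point): centre of the floor of the nest at the end of the rack towards -y (80 mm above the bench); rack axes. The centre of a seated ring lies 10 mm above it
- nest_2 (a point): the same for the second nest from the -y end
- nest_3 (a point): the same for the third nest from the -y end
- nest_4 (a point): the same for the nest at the +y end
- bore_comparator: bench bore comparator, fixed, between slide_gauge_a and slide_gauge_b: grey cast base 165 x 84 mm, a column with a steel ring table (68 mm across, top 85 mm above the bench) and the measuring plug; on the robot's side a dial up to 65 mm high, on the left a small lever with a black ball, up to 75 mm high. Origin on the bench under the plug's axis, z up
- plug_top (a point): centre of the top of the measuring plug, 109 mm above the bench. The plug is an upright steel stub 33 mm wide that stands 24 mm above the ring table; its nose tapers to 20 mm over the last 8 mm
- slide_gauge_b: fixed cast gauge, 150 mm high, about 230 mm along x and 136 mm along y; stands between the two loose rings and the bore comparator; origin on the bench under its middle
- slide_gauge_a: fixed cast gauge of the same size on the right of the bore comparator
- frame_gauge: fixed tall gauge, 276 mm high, about 227 mm along x and 110 mm along y, on the left of the loose rings; origin on the bench under its middle
- gauge_block: bystander: steel block 9 x 35 x 30 mm standing on the bench beside frame_gauge; origin under its middle
- oil_bottle: bystander: oil bottle 46 mm wide and 134 mm high, standing behind frame_gauge; origin under its middle

How it is judged:
By the outcome, as a careful person would: the job done as asked, in the order asked, and still so for the second after the job is handed in, while the arm keeps its last pose, push and grip.
It also fails if it takes over 61 s, if anything falls off the work surface, if the arm or the gripper's body presses on something with over 40 N, if the wrist force passes 120 N, or if a joint passes its speed limit or range.

### The arm

A 7-joint arm with a two-finger parallel gripper is mounted at the origin on the work surface; the furniture and walls round the work are solid. World frame = base frame: x ahead of the robot, y to its left, z up, the work surface at z = 0. Lengths are in m, angles in rad, forces in N, time in s.
With the tool pointing down it reaches from about 0.425 to 0.925 m from the base axis. Payload 6.8 kg.
Tool frame: the origin (TCP) lies at the very end of the fingers, on their centre line; the grasp point (between the pads) lies 19 mm behind it (arm.grip_point_offset is the distance from the TCP to the grasp point, in m); z points along the fingers, y is the direction in which the jaws open and shut (so a half turn about z gives the same grasp; the last joint's range is limited). The gripper opens to 88 mm and grips with 3 to 60 N. Pads are 20 mm wide; open, the fingers measure 115 mm over their backs; the gripper's body (75 mm by 178 mm) begins 61 mm behind the grasp point.
Start: joints at [1.072, 0.477, 0.022, 1.555, -0.011, 1.109, -0.083], TCP at [0.257, -0.624, 0.223] pointing down, gripper open.
Joint ranges: [-2.96, 2.96], [-0.34, 2.1], [-1.41, 1.46], [0.24, 2.44], [-1.37, 4.51], [0.17, 1.92], [-2.96, 2.96]. Speed limits (rad/s): [2.39, 2.39, 3.14, 3.14, 3.14, 3.14, 3.14].

### API

Orientations are given as a 3x3 rotation matrix whose columns are the frame's x, y, z axes.
In Python, from workcell import arm, vision gives the robot as it stands.
- The arm moves only by the tool send_rows, never from a script. Its argument "commands" is a list of rows, each a list of 2 entries, a list of its own where there are three numbers: the shift along the tool's x, y, z in m, then the turn, a rotation vector about the tool's x, y, z in rad. A call has exactly 8 rows; each row is the pose to reach, as a shift and turn from the pose commanded when the call began, along the tool's axes at that moment; what a row does not reach only later rows make up. A row lasts 1/12 s, in which the tool goes at most 41.7 mm and 7.16 degrees, less where a joint would pass 70% of its speed; a pose out of reach is approached as far as the arm can. A call with a gripper value outside its range is refused whole. "jaw" is the closure in counts, from 0 (fully open) to 255 (shut), set as the call begins (left out, the last holds). The fingers move at their own pace and stop on an object; "grip_force" is the grip in N (left out, the last holds). Time passes only in rows, so rows that repeat a pose let the fingers close, or fill a call up. It gives the time, the measured TCP pose, the force and the opening at its end, in the units of the state.
- arm.sense(): the state, without advancing time (a new reading comes with each control period).
- vision.snapshot(name): name is "scene" or "top" or "wrist"; returns the picture (384x512x3 uint8, blue, green, red); there is no depth.
- vision.camera_params(name): a dict with "fx", "fy", "cx", "cy" (pixels), "rvec" (rotation vector, rad) and "tvec" (3), from world to camera coordinates, as OpenCV has them; the wrist camera has in their place "tool_from_camera" (4x4, takes a point from camera to tool coordinates, whose origin is the TCP and whose axes are the flange's). Camera axes: x right, y down, z forward; pixel columns grow to the right and rows downward; lengths in m; the calibration is good to about 2 mm. A picture is of the moment at which its call begins: read the wrist's pose just before it. camera_params takes no time and is no camera call.
- arm.hand_in(): hands the job in, once; it reports no verdict.
The state is a dict: "time": time; "joint_pos": joint angles; "joint_velocities": joint speeds; "joint_efforts": joint torques, N m; "tcp_pos": TCP position; "tcp_rot": TCP orientation; "ft_force": force on the tool from outside, world axes, zero at the start; "wrist_torque": the same for the moment, N m; "gripper_width": finger opening in m.
Only numpy, scipy, OpenCV 4.12 (cv2) and the standard library are available. Lean on these libraries where they do the work, as an engineer would, in place of code of your own. Each camera call takes 0.05 s, during which the arm holds its last target.

## Working session

There is one attempt and no reset: what is moved stays moved. The work goes in short steps, Python scripts to look and compute and a tool call to move; the robot and the scene stay as the last step left them, time stands still between calls to the robot, and variables do not carry over. Pictures are saved under pics/ and viewed, and the job is handed in when it is done.

Besides the shell and the picture viewer there is one more tool, called after "Call:" as name([rows], argument=value, ...), one row to a line, values as JSON. send_rows: Moves the arm, as the interface text tells. Its arguments: {"type":"object","properties":{"commands":{"type":"array","items":{"type":"array"}},"jaw":{"type":"number"},"grip_force":{"type":"number"}},"required":["commands"]}

```bash
ls; mkdir -p pics
python3 - <<'E'
from workcell import arm, vision
import cv2,numpy as np
np.set_printoptions(precision=4,suppress=True)
s=arm.sense()
for k in s: print(k,s[k])
for n in("scene","top","wrist"):
    im=vision.snapshot(n); cv2.imwrite(f"pics/{n}0.png",im); print(n,vision.camera_params(n))
print(arm.grip_point_offset)
E
```

```text
pics
time 0.0
joint_pos [ 1.0719  0.4778  0.0224  1.5564 -0.0115  1.1093 -0.0831]
joint_velocities [-0.0003 -0.0003 -0.     -0.0011 -0.0007  0.0004  0.    ]
joint_efforts [ -0.0005 -58.285    1.5344 -27.2605  -0.0544   0.0169   0.0001]
tcp_pos [ 0.2569 -0.6236  0.2217]
tcp_rot [[ 0.9246  0.3809 -0.0008]
 [ 0.3809 -0.9246  0.0016]
 [-0.0001 -0.0018 -1.    ]]
ft_force [-0.6505  0.2201  0.0202]
wrist_torque [-0.0404 -0.0087 -0.0244]
gripper_width 0.08817298063953212
scene {'fx': 416.57029015279863, 'fy': 416.57029015279863, 'cx': 266.0024558025665, 'cy': 194.76522935224185, 'rvec': array([ 0.9668, -2.1525,  1.2878]), 'tvec': array([0.2715, 0.2921, 0.8349])}
top {'fx': 382.2086410066854, 'fy': 382.2086410066854, 'cx': 255.67573383712383, 'cy': 188.30208395218654, 'rvec': array([ 2.1009, -2.1086,  0.1868]), 'tvec': array([-0.085 ,  0.5694,  0.9864])}
wrist {'fx': 302.64166188421996, 'fy': 302.64166188421996, 'cx': 256.4389039855781, 'cy': 190.0360018767578, 'tool_from_camera': array([[-0.0005, -0.9549, -0.297 ,  0.0815],
       [ 1.    , -0.0006,  0.0002,  0.001 ],
       [-0.0004, -0.297 ,  0.9549, -0.1608],
       [ 0.    ,  0.    ,  0.    ,  1.    ]])}
0.0187
```

View pics/scene0.png

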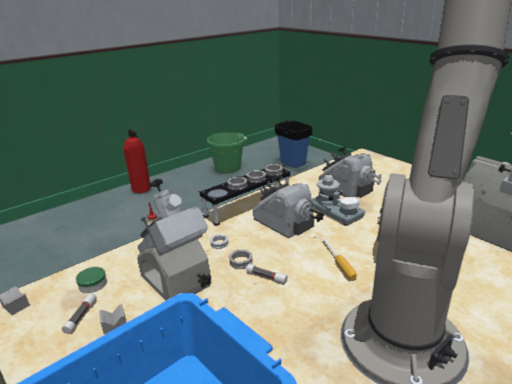

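View pics/top0.png

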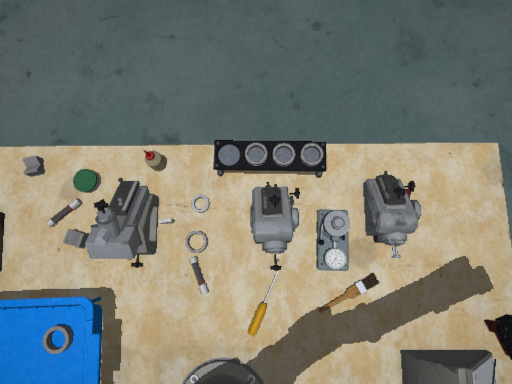

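View pics/wrist0.png

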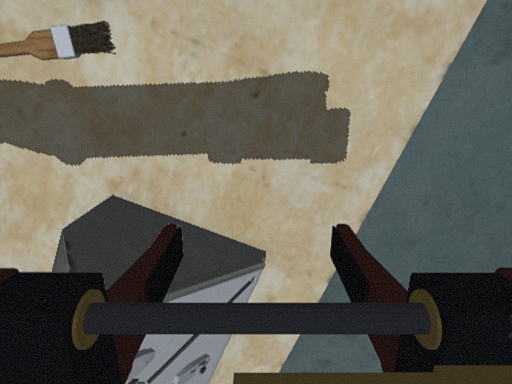

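```bash
cat > h.py <<'E'
from workcell import arm, vision
import cv2,numpy as np
np.set_printoptions(precision=4,suppress=True)
def cam(n):
    p=vision.camera_params(n)
    K=np.array([[p['fx'],0,p['cx']],[0,p['fy'],p['cy']],[0,0,1]])
    R=cv2.Rodrigues(np.array(p['rvec'],float))[0]; t=np.array(p['tvec'])
    return K,R,t
def wcam(s):
    p=vision.camera_params('wrist')
    K=np.array([[p['fx'],0,p['cx']],[0,p['fy'],p['cy']],[0,0,1]])
    T=np.eye(4);T[:3,:3]=s['tcp_rot'];T[:3,3]=s['tcp_pos']
    W=T@np.array(p['tool_from_camera'])
    R=W[:3,:3].T; return K,R,-R@W[:3,3]
def ray(c,uv,z):
    K,R,t=c; o=-R.T@t; d=R.T@np.linalg.inv(K)@np.array([uv[0],uv[1],1.])
    return o+d*(z-o[2])/d[2]
def proj(c,P):
    K,R,t=c; q=K@(R@np.array(P,float)+t); return q[:2]/q[2]
E
python3 - <<'E'
from h import *
im=cv2.imread('pics/top0.png')
cv2.imwrite('pics/t1.png',cv2.resize(im[130:300,60:260],None,fx=4,fy=3.5,interpolation=cv2.INTER_CUBIC)[:600])
cv2.imwrite('pics/t2.png',cv2.resize(im[130:280,205:365],None,fx=4,fy=4,interpolation=cv2.INTER_CUBIC)[:600])
c=cam('top')
print('cam',-c[1].T@c[2])
for n,uv,z in [('loose',(197,241),.02),('set',(201,203),.016),('n1',(313,154),.1),('n4',(229,155),.08),('n2',(284,154),.1),('n3',(256,154),.1),('plug',(336,222),.109)]:
    print(n,ray(c,uv,z))
E
```

```text
cam [ 0.3608 -0.1117  1.0778]
loose [0.4291 0.0759 0.02  ]
set [0.5359 0.0684 0.016 ]
n1 [ 0.652  -0.2402  0.1   ]
n4 [ 0.6571 -0.0152  0.08  ]
n2 [ 0.6526 -0.1635  0.1   ]
n3 [ 0.6533 -0.0891  0.1   ]
plug [ 0.4701 -0.2914  0.109 ]
```

View pics/t1.png

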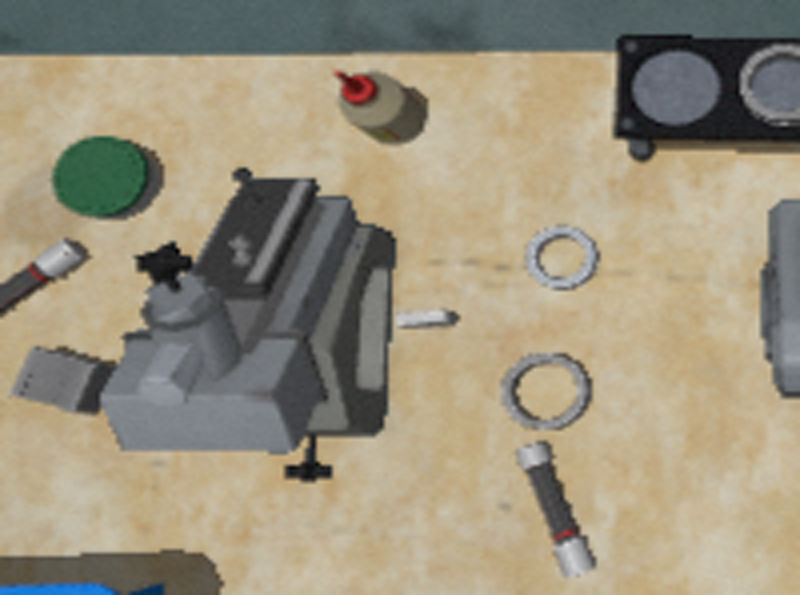

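View pics/t2.png

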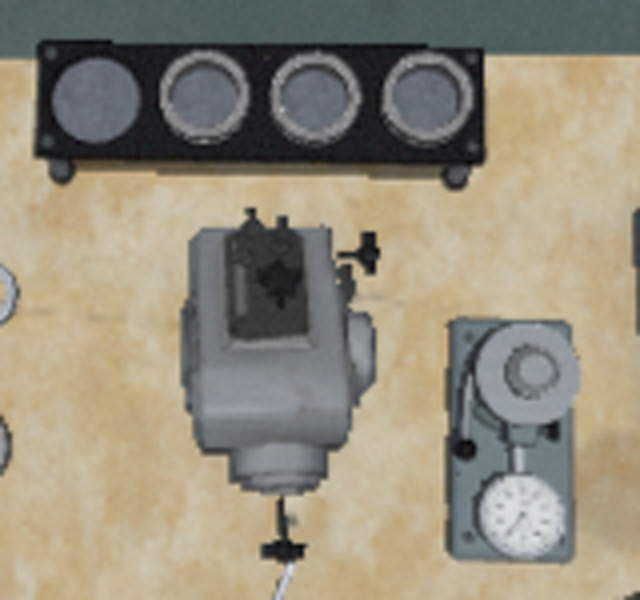

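Run:
```python
from h import *
c=cam('top')
for n,uv,zs in [('fg right edge',(158,225),(0,.05,.1,.15,.2,.276)),('fg topplate',(139,180),(.15,.2,.276)),('step',(149,185),(.1,.15,.2)),('white tip',(174,210.5),(0,.02,.05,.1)),('white root',(159,210.5),(0.02,.1)),('gb left',(250.5,215),(0,.05,.1,.15)),('gb top',(262,190),(.15,)),('gb right',(298.5,217),(0,.05,.1,.15)),('stick near end',(194,258),(0,.02)),('stick far',(204,291),(0,.02)),('ga left',(364,215),(0,.1,.15)),('tip gb',(252,225),(.1,))]:
    for z in zs: print(n,ray(c,uv,z))
im=cv2.imread('pics/scene0.png')
cv2.imwrite('pics/s1.png',cv2.resize(im[140:310,120:320],None,fx=4,fy=3.5,interpolation=cv2.INTER_CUBIC)[:600])
```

```text
fg right edge [0.4758 0.192  0.    ]
fg right edge [0.4705 0.1779 0.05  ]
fg right edge [0.4652 0.1638 0.1   ]
fg right edge [0.4598 0.1497 0.15  ]
fg right edge [0.4545 0.1356 0.2   ]
fg right edge [0.4464 0.1142 0.276 ]
fg topplate [0.573  0.2034 0.15  ]
fg topplate [0.5616 0.1864 0.2   ]
fg topplate [0.5442 0.1606 0.276 ]
step [0.5708 0.193  0.1   ]
step [0.56   0.1774 0.15  ]
step [0.5493 0.1618 0.2   ]
white tip [0.5172 0.148  0.    ]
white tip [0.5143 0.1432 0.02  ]
white tip [0.5099 0.136  0.05  ]
white tip [0.5027 0.1239 0.1   ]
white root [0.5145 0.1856 0.02  ]
white root [0.5029 0.1631 0.1   ]
gb left [ 0.5033 -0.0709  0.    ]
gb left [ 0.4967 -0.0728  0.05  ]
gb left [ 0.49   -0.0747  0.1   ]
gb left [ 0.4834 -0.0766  0.15  ]
gb top [ 0.5456 -0.105   0.15  ]
gb right [ 0.497  -0.2067  0.    ]
gb right [ 0.4907 -0.2023  0.05  ]
gb right [ 0.4843 -0.1979  0.1   ]
gb right [ 0.478  -0.1935  0.15  ]
stick near end [0.3834 0.0864 0.    ]
stick near end [0.383  0.0828 0.02  ]
stick far [0.2944 0.0562 0.    ]
stick far [0.2957 0.053  0.02  ]
ga left [ 0.5018 -0.3911  0.    ]
ga left [ 0.4888 -0.3651  0.1   ]
ga left [ 0.4822 -0.3522  0.15  ]
tip gb [ 0.4642 -0.0786  0.1   ]
```

View pics/s1.png

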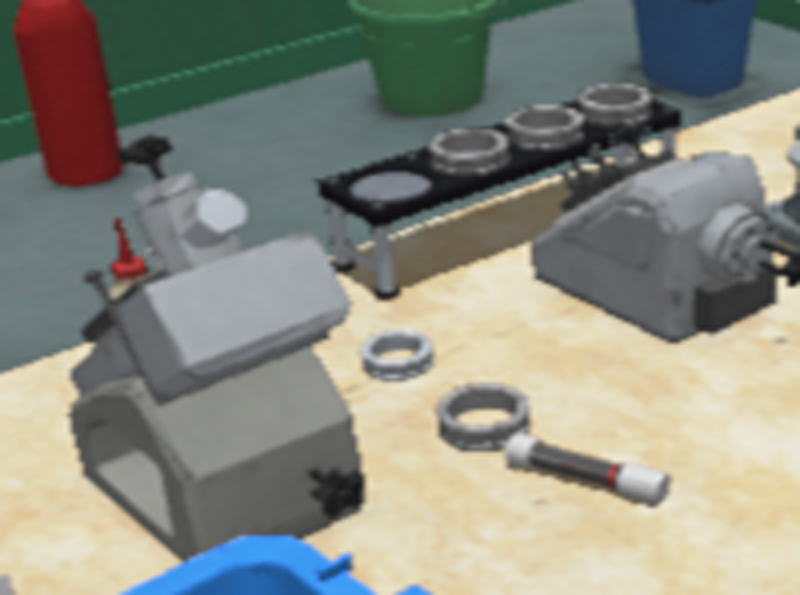

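Call:
send_rows([
  [[0,0,-0.04],[0,0,0]],
  [[0,0,-0.08],[0,0,0]],
  [[0.034,-0.023,-0.08],[0,0,-0.12]],
  [[0.068,-0.046,-0.08],[0,0,-0.24]],
  [[0.102,-0.069,-0.08],[0,0,-0.36]],
  [[0.136,-0.092,-0.08],[0,0,-0.48]],
  [[0.17,-0.115,-0.08],[0,0,-0.6]],
  [[0.204,-0.138,-0.08],[0,0,-0.72]],
], jaw=0, grip_force=25)

```text
time: 0.82
tcp_pos: [0.3938, -0.4169, 0.3026]
tcp_rot: [[0.439, 0.899, -0.0], [0.899, -0.439, -0.0], [-0.0, -0.0, -1.0]]
ft_force: [0.2, 0.3, 0.5]
gripper_width: 0.088
```

```bash
cat >> h.py <<'E'
from scipy.spatial.transform import Rotation as Ro
def go(P,yaw=90):
    # yaw = world azimuth of tool x, deg; tool z down
    s=arm.sense(); R=np.array(s['tcp_rot']); 
    a=np.radians(yaw); T=np.array([[np.cos(a),np.sin(a),0],[np.sin(a),-np.cos(a),0],[0,0,-1.]])
    print('t',s['time'],'at',np.array(s['tcp_pos']),'yaw',np.degrees(np.arctan2(R[1,0],R[0,0])),'F',np.array(s['ft_force']),'w',s['gripper_width'])
    print('shift',R.T@(np.array(P)-s['tcp_pos']),'turn',Ro.from_matrix(R.T@T).as_rotvec(),'j',np.array(s['joint_pos']))
E
python3 - <<'E'
from h import *
go((.5,-.25,.30))
E
```

```text
t 0.8167 at [ 0.3938 -0.4169  0.3026] yaw 63.97356935402836 F [0.1961 0.3314 0.4597] w 0.08796582285744649
shift [0.1966 0.0222 0.0026] turn [-0.0002  0.0001 -0.4542] j [ 0.871   0.2544 -0.2026  1.6936  0.0546  1.1993  0.2007]
```

Call:
send_rows([
  [[0.033,0.004,0],[0,0,-0.09]],
  [[0.066,0.008,0],[0,0,-0.18]],
  [[0.099,0.011,0],[0,0,-0.27]],
  [[0.132,0.015,0.001],[0,0,-0.36]],
  [[0.165,0.019,0.002],[0,0,-0.45]],
  [[0.196,0.022,0.0026],[0,0,-0.454]],
  [[0.196,0.022,0.0026],[0,0,-0.454]],
  [[0.196,0.022,0.0026],[0,0,-0.454]],
])

```text
time: 1.48
tcp_pos: [0.5007, -0.2508, 0.2998]
tcp_rot: [[0.002, 1.0, -0.0], [1.0, -0.002, 0.001], [0.001, -0.0, -1.0]]
ft_force: [-0.9, -0.7, -0.4]
gripper_width: 0.0876
```

Run:
```python
from h import *
import json
s=arm.sense(); im=vision.snapshot('wrist'); cv2.imwrite('pics/w1.png',im)
json.dump({k:np.array(s[k]).tolist() for k in('tcp_pos','tcp_rot')},open('w1.json','w'))
go((.5,.07,.30),90)
```

```text
t 1.5333 at [ 0.4998 -0.2528  0.2998] yaw 89.70523018375745 F [ 0.2335 -0.6804 -0.0129] w 0.08812864684866939
shift [ 0.3228 -0.0015 -0.0002] turn [-0.0007  0.0001 -0.0051] j [ 0.6672  0.2484 -0.3743  1.7176  0.0971  1.1944  0.2624]
```

View pics/w1.png

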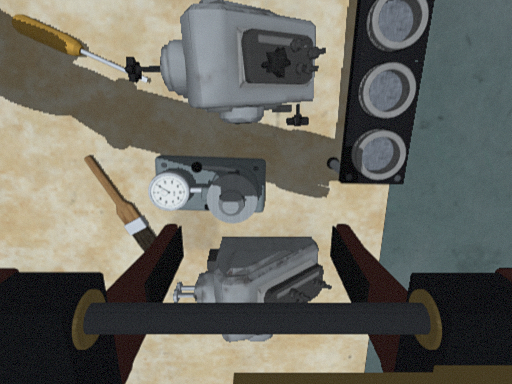

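Call:
send_rows([
  [[0.041,0,0],[0,0,0]],
  [[0.082,0,0],[0,0,0]],
  [[0.123,0,0],[0,0,0]],
  [[0.164,0,0],[0,0,0]],
  [[0.205,0,0],[0,0,0]],
  [[0.246,0,0],[0,0,0]],
  [[0.287,0,0],[0,0,0]],
  [[0.323,-0.001,0],[0,0,0]],
])

```text
time: 2.2
tcp_pos: [0.5007, 0.0707, 0.3002]
tcp_rot: [[0.008, 1.0, 0.0], [1.0, -0.008, -0.0], [-0.0, 0.0, -1.0]]
ft_force: [0.1, 0.8, 0.3]
gripper_width: 0.0875
```

Run:
```python
from h import *
import json
s=arm.sense(); im=vision.snapshot('wrist'); cv2.imwrite('pics/w2.png',im)
json.dump({k:np.array(s[k]).tolist() for k in('tcp_pos','tcp_rot')},open('w2.json','w'))
go((.43,.076,.20),45)
```

```text
t 2.25 at [0.4999 0.0788 0.3007] yaw 90.0398924725344 F [-0.7374  5.6093  0.137 ] w 0.08751757869413297
shift [-0.0032 -0.07    0.1006] turn [-0.0004 -0.004   0.7861] j [ 0.2628  0.1757 -0.6073  1.8214  0.1049  1.1751 -0.3769]
```

View pics/w2.png

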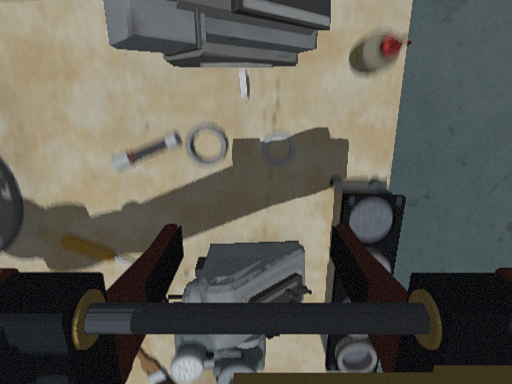

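Run:
```python
from h import *
import json
def circ(f,n,c,boxes):
    im=cv2.imread(f'pics/{f}.png'); g=cv2.cvtColor(im,cv2.COLOR_BGR2GRAY)
    for name,(x,y),r0,z in boxes:
        h=r0+10;x0,y0=x-h,y-h
        G=cv2.resize(g[y0:y+h,x0:x+h],None,fx=4,fy=4,interpolation=cv2.INTER_CUBIC)
        hc=cv2.HoughCircles(cv2.GaussianBlur(G,(5,5),1.5),cv2.HOUGH_GRADIENT,1,4,param1=80,param2=12,minRadius=int(4*r0*.6),maxRadius=int(4*r0*1.2))
        if hc is None: print(name,None);continue
        for q in hc[0][:4]:
            u,v=(q[0]+.5)/4+x0-.5,(q[1]+.5)/4+y0-.5
            print(f,name,'px',u,v,q[2]/4,'->',[ray(c,(u,v),zz) for zz in z])
w={}
for k in('w1','w2'):
    s=json.load(open(k+'.json')); w[k]=wcam(s)
circ('w2',0,w['w2'],[('loose',(207,144),21,(.02,)),('set',(279,149),17,(.016,)),('nest4',(371,219),23,(.08,.086))])
circ('w1',0,w['w1'],[('plug',(234,197),28,(.085,)),('plugtop',(234,194),14,(.109,)),('r1',(379,155),28,(.1,)),('r2',(387,91),28,(.1,)),('r3',(398,20),9,(.1,))])
t=cam('top')
circ('top0',0,t,[('loose',(197,241),12,(.02,)),('set',(201,203),10,(.016,)),('nest4',(229,155),12,(.086,)),('r1',(313,154),12,(.1,)),('r2',(284,154),12,(.1,)),('r3',(256,154),12,(.1,)),('table',(336,222),14,(.085,)),('plug',(337,222),7,(.109,))])
```

```text
w2 loose px 207.5 143.5 17.9 -> [array([0.4297, 0.0857, 0.02  ])]
w2 loose px 208.75 143.75 19.15 -> [array([0.4315, 0.0853, 0.02  ])]
w2 loose px 211.25 144.75 17.025 -> [array([0.4351, 0.0838, 0.02  ])]
w2 loose px 202.75 145.0 22.725 -> [array([0.4226, 0.0835, 0.02  ])]
set None
w2 nest4 px 365.75 217.25 26.25 -> [array([ 0.6485, -0.0073,  0.08  ]), array([ 0.6462, -0.0048,  0.086 ])]
w2 nest4 px 369.75 216.0 22.6 -> [array([ 0.6537, -0.0055,  0.08  ]), array([ 0.6513, -0.0031,  0.086 ])]
w2 nest4 px 370.5 220.0 21.325 -> [array([ 0.6553, -0.0114,  0.08  ]), array([ 0.6529, -0.0088,  0.086 ])]
w2 nest4 px 364.75 216.5 27.35 -> [array([ 0.647 , -0.0062,  0.08  ]), array([ 0.6447, -0.0037,  0.086 ])]
w1 plug px 231.75 198.25 25.375 -> [array([ 0.4682, -0.2981,  0.085 ])]
w1 plug px 229.5 198.25 23.425 -> [array([ 0.4653, -0.2981,  0.085 ])]
w1 plug px 234.5 196.75 28.625 -> [array([ 0.4719, -0.296 ,  0.085 ])]
w1 plug px 228.5 198.5 22.525 -> [array([ 0.4639, -0.2984,  0.085 ])]
w1 plugtop px 230.25 205.0 8.45 -> [array([ 0.4682, -0.2987,  0.109 ])]
w1 plugtop px 232.5 203.5 11.0 ->
[... 2288 characters left out ...]
 151.75 9.625 -> [array([ 0.6595, -0.0865,  0.1   ])]
top0 r3 px 256.75 153.0 10.325 -> [array([ 0.656 , -0.0911,  0.1   ])]
top0 table px 337.0 222.75 13.25 -> [array([ 0.4708, -0.2984,  0.085 ])]
top0 table px 336.5 223.75 13.575 -> [array([ 0.4682, -0.297 ,  0.085 ])]
top0 table px 335.25 223.75 14.4 -> [array([ 0.4683, -0.2938,  0.085 ])]
top0 table px 336.0 222.5 12.475 -> [array([ 0.4715, -0.2958,  0.085 ])]
top0 plug px 337.75 222.75 6.6 -> [array([ 0.4682, -0.2958,  0.109 ])]
top0 plug px 336.5 222.5 6.15 -> [array([ 0.4688, -0.2926,  0.109 ])]
top0 plug px 327.0 228.5 6.425 -> [array([ 0.4537, -0.2681,  0.109 ])]
top0 plug px 336.75 221.5 5.85 -> [array([ 0.4713, -0.2934,  0.109 ])]
```

Call:
send_rows([
  [[-0.001,-0.012,0.017],[0,0,0.115]],
  [[-0.002,-0.024,0.034],[0,0,0.23]],
  [[-0.003,-0.036,0.051],[0,0,0.345]],
  [[-0.003,-0.048,0.068],[0,0,0.46]],
  [[-0.003,-0.06,0.085],[0,0,0.575]],
  [[-0.003,-0.07,0.12],[0,0,0.69]],
  [[-0.003,-0.07,0.14],[0,0,0.786]],
  [[-0.003,-0.07,0.14],[0,0,0.786]],
])

```text
time: 2.92
tcp_pos: [0.4278, 0.0648, 0.1567]
tcp_rot: [[0.716, 0.698, -0.007], [0.698, -0.716, -0.002], [-0.006, -0.003, -1.0]]
ft_force: [-0.7, 0.0, -0.2]
gripper_width: 0.0879
```

Call:
send_rows([
  [[0,0,0],[0,0,0]],
  [[0,0,0],[0,0,0]],
  [[0,0,0],[0,0,0]],
  [[0,0,0],[0,0,0]],
  [[0,0,0],[0,0,0]],
  [[0,0,0],[0,0,0]],
  [[0,0,0],[0,0,0]],
  [[0,0,0],[0,0,0]],
])

```text
time: 3.58
tcp_pos: [0.431, 0.0675, 0.1602]
tcp_rot: [[0.712, 0.703, 0.0], [0.703, -0.712, -0.0], [0.0, 0.0, -1.0]]
ft_force: [0.6, -0.3, -1.4]
gripper_width: 0.0878
```

Run:
```python
from h import *
import json
s=arm.sense(); im=vision.snapshot('wrist'); cv2.imwrite('pics/w3.png',im)
json.dump({k:np.array(s[k]).tolist() for k in('tcp_pos','tcp_rot')},open('w3.json','w'))
go((.43,.076,.011),45)
```

```text
t 3.6333 at [0.4309 0.0675 0.1601] yaw 44.62942125257009 F [-0.3189  0.4266 -1.3404] w 0.08797020112653245
shift [ 0.0053 -0.0067  0.1491] turn [ 0.0001 -0.0001 -0.0065] j [ 0.1745  0.2053 -0.5231  2.1368  0.1384  0.831  -1.2249]
```

View pics/w3.png

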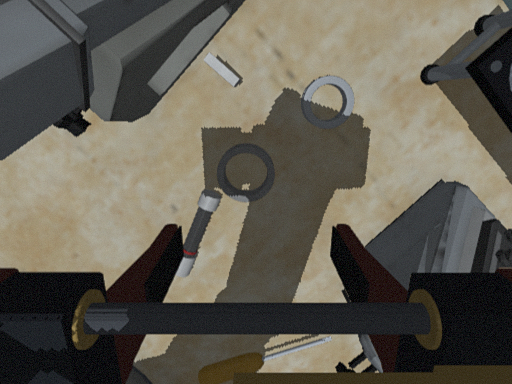

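Run:
```python
from h import *
import json
s=json.load(open('w3.json'));c=wcam(s)
im=cv2.imread('pics/w3.png'); g=cv2.cvtColor(im,cv2.COLOR_BGR2GRAY)
sat=cv2.cvtColor(im,cv2.COLOR_BGR2HSV)[...,1]
for n,(x,y),h,z in[('loose',(246,172),36,.02),('set',(328,101),32,.016)]:
    m=(sat[y-h:y+h,x-h:x+h]<45).astype(np.uint8)*255
    cs,_=cv2.findContours(m,cv2.RETR_CCOMP,cv2.CHAIN_APPROX_NONE)
    for k in cs:
        if len(k)>60:
            e=cv2.fitEllipse(k); print(n,len(k),np.array(e[0])+[x-h,y-h],e[1],ray(c,np.array(e[0])+[x-h,y-h],z),'mid',ray(c,np.array(e[0])+[x-h,y-h],z/2))
    cv2.imwrite(f'pics/{n}m.png',cv2.resize(np.hstack([m,sat[y-h:y+h,x-h:x+h]]),None,fx=4,fy=4,interpolation=0))
```

```text
loose 338 [248.4419 173.5243] (57.61016845703125, 76.48286437988281) [0.4295 0.0763 0.02  ] mid [0.4275 0.0747 0.01  ]
loose 124 [245.8854 171.4474] (37.69598388671875, 42.12172317504883) [0.4293 0.0797 0.02  ] mid [0.4273 0.0782 0.01  ]
set 273 [327.4326 101.9095] (50.949005126953125, 71.26309967041016) [0.5336 0.071  0.016 ] mid [0.5348 0.0696 0.008 ]
set 134 [328.3997 101.7658] (27.841257095336914, 35.754600524902344) [0.5344 0.0704 0.016 ] mid [0.5356 0.069  0.008 ]
```

View pics/loosem.png

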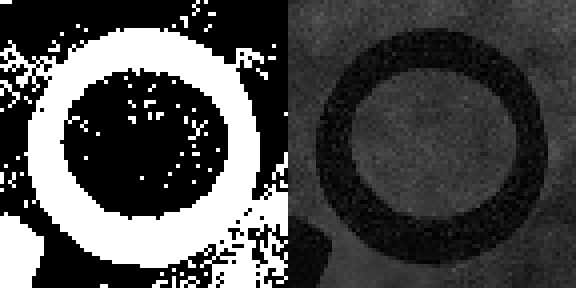

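View pics/setm.png

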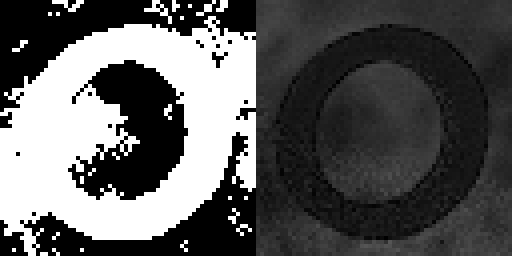

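```bash
cat >> h.py <<'E'
def rings(im,c,items,th=28,show=None):
    sat=cv2.GaussianBlur(cv2.cvtColor(im,cv2.COLOR_BGR2HSV)[...,1],(3,3),0)
    for n,(x,y),h,z in items:
        m=(sat[y-h:y+h,x-h:x+h]<th).astype(np.uint8)*255
        cs,_=cv2.findContours(m,cv2.RETR_CCOMP,cv2.CHAIN_APPROX_NONE)
        for k in cs:
            if len(k)>60:
                e=cv2.fitEllipse(k); p=np.array(e[0])+[x-h,y-h]
                print(n,len(k),p,e[1],'mid',ray(c,p,z))
        if show: cv2.imwrite(f'pics/{show}{n}.png',cv2.resize(np.hstack([m,sat[y-h:y+h,x-h:x+h]]),None,fx=4,fy=4,interpolation=0))
E
python3 - <<'E'
from h import *
import json
s=json.load(open('w3.json'));c=wcam(s)
im=cv2.imread('pics/w3.png')
for th in (22,28,34):
  print(th); rings(im,c,[('loose',(246,172),36,.01),('set',(328,101),32,.008)],th)
E
```

```text
22
loose 169 [245.6201 172.5525] (55.3105583190918, 56.46974182128906) mid [0.4262 0.0776 0.01  ]
loose 121 [245.769  171.5335] (39.94051742553711, 44.5229606628418) mid [0.4271 0.0783 0.01  ]
set 80 [312.1198 115.4945] (10.517189025878906, 25.556705474853516) mid [0.5153 0.0707 0.008 ]
28
loose 165 [245.5454 172.4904] (56.23793411254883, 57.4574089050293) mid [0.4262 0.0777 0.01  ]
loose 116 [245.8023 171.4285] (39.161659240722656, 43.546180725097656) mid [0.4272 0.0783 0.01  ]
set 176 [326.2865 102.2177] (48.831939697265625, 58.35254669189453) mid [0.5338 0.0702 0.008 ]
set 107 [327.0287 101.5565] (33.180633544921875, 38.11002731323242) mid [0.5348 0.0701 0.008 ]
34
loose 166 [245.559  172.4491] (56.840030670166016, 58.30368423461914) mid [0.4262 0.0777 0.01  ]
loose 114 [245.7239 171.4203] (38.69719314575195, 42.760459899902344) mid [0.4272 0.0784 0.01  ]
set 190 [327.2378 101.6264] (48.69965744018555, 64.54827117919922) mid [0.5349 0.0699 0.008 ]
set 110 [327.5334 101.6741] (29.963428497314453, 37.438377380371094) mid [0.535  0.0697 0.008 ]
```

Call:
send_rows([
  [[0.002,-0.004,0.03],[0,0,0]],
  [[0.0045,-0.009,0.06],[0,0,0]],
  [[0.0045,-0.009,0.09],[0,0,0]],
  [[0.0045,-0.009,0.115],[0,0,0]],
  [[0.0045,-0.009,0.135],[0,0,0]],
  [[0.0045,-0.009,0.145],[0,0,0]],
  [[0.0045,-0.009,0.149],[0,0,0]],
  [[0.0045,-0.009,0.149],[0,0,0]],
])

```text
time: 4.3
tcp_pos: [0.4276, 0.0771, 0.0107]
tcp_rot: [[0.712, 0.703, -0.001], [0.703, -0.712, -0.0], [-0.001, -0.001, -1.0]]
ft_force: [-0.7, 0.8, 0.6]
gripper_width: 0.0876
```

Call:
send_rows([
  [[0,0,0],[0,0,0]],
  [[0,0,0],[0,0,0]],
  [[0,0,0],[0,0,0]],
  [[0,0,0],[0,0,0]],
  [[0,0,0],[0,0,0]],
  [[0,0,0],[0,0,0]],
  [[0,0,0],[0,0,0]],
  [[0,0,0],[0,0,0]],
], jaw=100, grip_force=20)

```text
time: 4.97
tcp_pos: [0.428, 0.0772, 0.0116]
tcp_rot: [[0.712, 0.702, 0.001], [0.702, -0.712, 0.0], [0.001, 0.001, -1.0]]
ft_force: [-0.7, 0.6, 7.2]
gripper_width: 0.0579
```

Call:
send_rows([
  [[0,0,0],[0,0,0]],
  [[0,0,0],[0,0,0]],
  [[0,0,0],[0,0,0]],
  [[0,0,0],[0,0,0]],
  [[0,0,0],[0,0,0]],
  [[0,0,0],[0,0,0]],
  [[0,0,0],[0,0,0]],
  [[0,0,0],[0,0,0]],
], jaw=130, grip_force=25)

```text
time: 5.63
tcp_pos: [0.428, 0.0772, 0.0116]
tcp_rot: [[0.712, 0.702, 0.001], [0.702, -0.712, 0.0], [0.001, 0.001, -1.0]]
ft_force: [-1.4, 0.1, 7.1]
gripper_width: 0.0583
```

Run:
```python
from h import *
im=vision.snapshot('wrist'); cv2.imwrite('pics/w4.png',im)
go((.43,.076,.2),45)
```

```text
t 5.6833 at [0.4281 0.0772 0.0116] yaw 44.630356453931505 F [-1.2814  0.3114  7.159 ] w 0.05794388721855863
shift [ 0.0006  0.0023 -0.1884] turn [ 0.0006 -0.0006 -0.0065] j [ 0.0186  0.4716 -0.4028  2.2439  0.3889  0.4896 -1.4829]
```

View pics/w4.png

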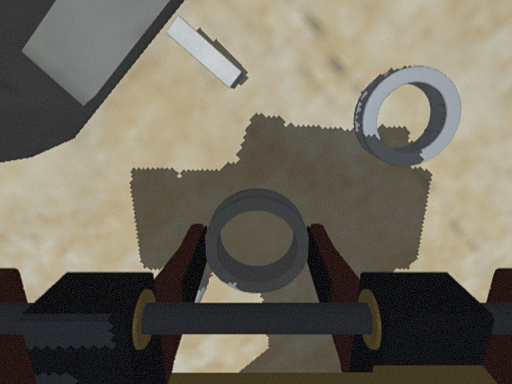

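Call:
send_rows([
  [[0,0,-0.005],[0,0,0]],
  [[0,0,-0.02],[0,0,0]],
  [[0,0,-0.045],[0,0,0]],
  [[0,0,-0.075],[0,0,0]],
  [[0,0,-0.11],[0,0,0]],
  [[0,0,-0.145],[0,0,0]],
  [[0,0,-0.175],[0,0,0]],
  [[0,0,-0.19],[0,0,0]],
])

```text
time: 6.35
tcp_pos: [0.4289, 0.0774, 0.2048]
tcp_rot: [[0.712, 0.702, 0.005], [0.702, -0.712, 0.001], [0.004, 0.003, -1.0]]
ft_force: [0.6, -0.5, -2.6]
gripper_width: 0.0584
```

Run:
```python
from h import *
go((.55,.0,.205),90)
```

```text
t 6.35 at [0.4289 0.0774 0.2048] yaw 44.62165515238008 F [ 0.6309 -0.4831 -2.5601] w 0.05840399292636422
shift [0.0318 0.1402 0.0003] turn [ 0.0042 -0.0023 -0.792 ] j [ 0.1986  0.1394 -0.5589  2.0908  0.0935  0.9299 -1.2036]
```

Call:
send_rows([
  [[0.004,0.018,0],[0,0,-0.1]],
  [[0.008,0.037,0],[0,0,-0.21]],
  [[0.013,0.056,0],[0,0,-0.32]],
  [[0.018,0.078,0],[0,0,-0.44]],
  [[0.022,0.098,0],[0,0,-0.56]],
  [[0.027,0.118,0],[0,0,-0.67]],
  [[0.03,0.133,0],[0,0,-0.76]],
  [[0.032,0.14,0],[0,0,-0.792]],
])

```text
time: 7.02
tcp_pos: [0.5499, -0.0022, 0.2008]
tcp_rot: [[-0.002, 1.0, -0.0], [1.0, 0.002, -0.0], [-0.0, -0.0, -1.0]]
ft_force: [-0.0, 0.5, -2.1]
gripper_width: 0.0579
```

Call:
send_rows([
  [[0,0,0],[0,0,0]],
  [[0,0,0],[0,0,0]],
  [[0,0,0],[0,0,0]],
  [[0,0,0],[0,0,0]],
  [[0,0,0],[0,0,0]],
  [[0,0,0],[0,0,0]],
  [[0,0,0],[0,0,0]],
  [[0,0,0],[0,0,0]],
])

```text
time: 7.68
tcp_pos: [0.5487, -0.0, 0.2012]
tcp_rot: [[-0.0, 1.0, 0.0], [1.0, 0.0, -0.0], [-0.0, 0.0, -1.0]]
ft_force: [-0.0, -0.6, -2.4]
gripper_width: 0.0579
```

Run:
```python
from h import *
import json
s=arm.sense(); im=vision.snapshot('wrist'); cv2.imwrite('pics/w5.png',im)
json.dump({k:np.array(s[k]).tolist() for k in('tcp_pos','tcp_rot')},open('w5.json','w'))
im=vision.snapshot('top'); cv2.imwrite('pics/top5.png',im)
go((.654,-.015,.16),90)
```

```text
t 7.7833 at [ 0.5488 -0.0001  0.2011] yaw 89.99735034646235 F [ 0.3727 -0.2264 -1.4979] w 0.058188183230347634
shift [-0.0149  0.1052  0.0411] turn [ 0.0001  0.0001 -0.    ] j [ 0.3604  0.3512 -0.5842  1.8511  0.2267  1.0056 -0.3181]
```

View pics/w5.png

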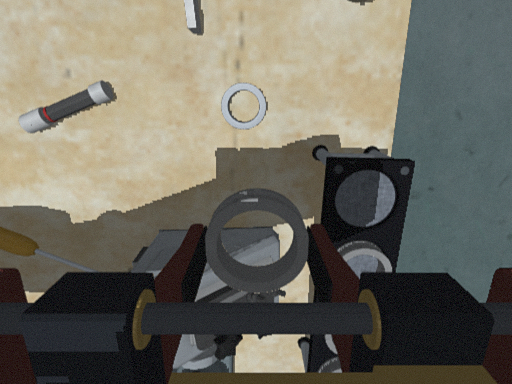

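Run:
```python
from h import *
import json
s=json.load(open('w5.json'));c=wcam(s)
im=cv2.imread('pics/w5.png'); g=cv2.cvtColor(im,cv2.COLOR_BGR2GRAY)
x0,y0,x1,y1=325,160,408,236
C=g[y0:y1,x0:x1]
big=cv2.resize(C,None,fx=4,fy=4,interpolation=cv2.INTER_CUBIC)
for th in(45,55,65):
    m=(big>th).astype(np.uint8)*255
    cs,_=cv2.findContours(m,cv2.RETR_EXTERNAL,cv2.CHAIN_APPROX_NONE)
    k=max(cs,key=cv2.contourArea); e=cv2.fitEllipse(k); p=(np.array(e[0])+.5)/4-.5+[x0,y0]
    print(th,p,np.array(e[1])/4,cv2.contourArea(k)/16,[ray(c,p,z) for z in(.08,.083,.086)])
a=m.copy(); cv2.imwrite('pics/n5.png',np.hstack([cv2.convertScaleAbs(big,alpha=2),a]))
R=g[175:305,195:320]; cv2.imwrite('pics/r5.png',cv2.convertScaleAbs(cv2.resize(R,None,fx=4,fy=4,interpolation=cv2.INTER_CUBIC),alpha=1.7))
t=cv2.imread('pics/top5.png')[130:290,180:360]; cv2.imwrite('pics/t5.png',cv2.resize(t,None,fx=4,fy=3.75,interpolation=cv2.INTER_CUBIC))
# predicted ring circle in hand if centered on TCP
P=np.array(s['tcp_pos'])
for dz in(.0084,-.0116): print([proj(c,P+[.03*np.cos(a),.03*np.sin(a),dz]) for a in np.arange(4)*np.pi/2])
for dz in(.0084,-.0116): print('bore',[proj(c,P+[.0225*np.cos(a),.0225*np.sin(a),dz]) for a in np.arange(4)*np.pi/2])
```

```text
45 [365.2027 197.9683] [54.4317 61.4358] 2626.78125 [array([ 0.6558, -0.0152,  0.08  ]), array([ 0.6546, -0.0142,  0.083 ]), array([ 0.6535, -0.0132,  0.086 ])]
55 [381.5126 199.6204] [23.3139 56.1331] 764.6875 [array([ 0.672, -0.017,  0.08 ]), array([ 0.6707, -0.0159,  0.083 ]), array([ 0.6694, -0.0149,  0.086 ])]
65 [382.2851 199.383 ] [21.9617 57.4263] 709.9375 [array([ 0.6728, -0.0167,  0.08  ]), array([ 0.6715, -0.0157,  0.083 ]), array([ 0.6701, -0.0146,  0.086 ])]
[array([310.0294, 246.8686]), array([256.4723, 196.095 ]), array([202.9436, 246.9184]), array([256.5033, 292.6109])]
[array([304.5949, 231.5705]), array([256.4573, 185.4304]), array([208.3469, 231.6143]), array([256.4866, 273.5833])]
bore [array([296.6446, 246.8748]), array([256.4766, 209.3167]), array([216.3302, 246.9122]), array([256.4998, 281.6157])]
bore [array([292.5647, 231.576 ]), array([256.4613, 197.3955]), array([220.3787, 231.6088]), array([256.4832, 263.4453])]
```

View pics/n5.png

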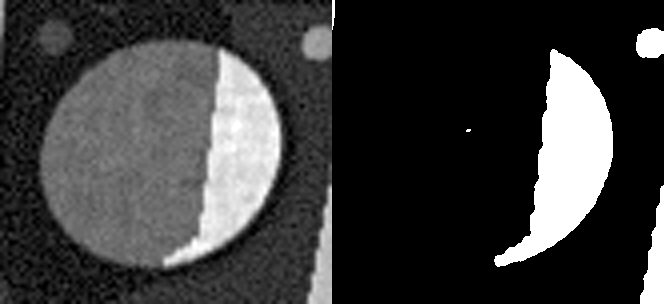

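View pics/r5.png

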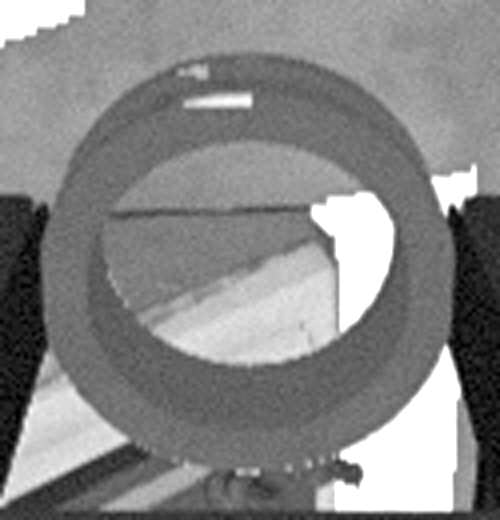

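View pics/t5.png

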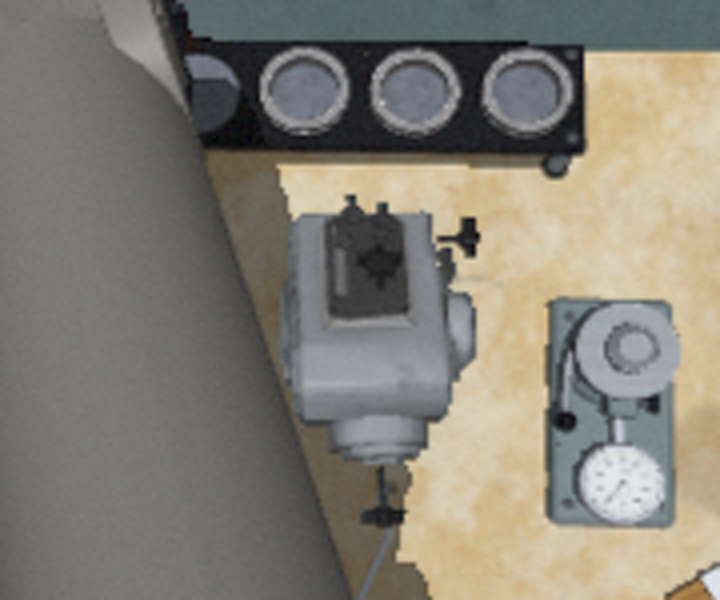

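Call:
send_rows([
  [[-0.003,0.02,0],[0,0,0]],
  [[-0.007,0.05,0],[0,0,0]],
  [[-0.011,0.08,0.005],[0,0,0]],
  [[-0.0144,0.1,0.02],[0,0,0]],
  [[-0.0144,0.106,0.045],[0,0,0]],
  [[-0.0144,0.106,0.065],[0,0,0]],
  [[-0.0144,0.106,0.077],[0,0,0]],
  [[-0.0144,0.106,0.081],[0,0,0]],
])

```text
time: 8.45
tcp_pos: [0.6532, -0.0147, 0.1175]
tcp_rot: [[-0.0, 1.0, -0.004], [1.0, 0.0, -0.0], [-0.0, -0.004, -1.0]]
ft_force: [0.0, -0.2, -2.0]
gripper_width: 0.0584
```

Call:
send_rows([
  [[0,0,0],[0,0,0]],
  [[0,0,0],[0,0,0]],
  [[0,0,0],[0,0,0]],
  [[0,0,0],[0,0,0]],
  [[0,0,0],[0,0,0]],
  [[0,0,0],[0,0,0]],
  [[0,0,0],[0,0,0]],
  [[0,0,0],[0,0,0]],
])

```text
time: 9.12
tcp_pos: [0.6549, -0.0146, 0.1203]
tcp_rot: [[0.0, 1.0, 0.0], [1.0, -0.0, -0.0], [-0.0, 0.0, -1.0]]
ft_force: [0.1, -0.4, -2.1]
gripper_width: 0.0581
```

Run:
```python
from h import *
import json
s=arm.sense(); im=vision.snapshot('wrist'); cv2.imwrite('pics/w6.png',im)
json.dump({k:np.array(s[k]).tolist() for k in('tcp_pos','tcp_rot')},open('w6.json','w'))
im2=vision.snapshot('scene'); cv2.imwrite('pics/s6.png',cv2.resize(im2[150:230,190:300],None,fx=6,fy=6,interpolation=cv2.INTER_CUBIC))
go((.655,-.0145,.108),90)
```

```text
t 9.2167 at [ 0.6549 -0.0145  0.1201] yaw 90.00146611515768 F [-0.3264  0.1838 -0.9521] w 0.05797418469289113
shift [0.0001 0.0001 0.0121] turn [0.0001 0.     0.    ] j [ 0.2877  0.6012 -0.511   1.6667  0.3435  0.9641 -0.3465]
```

View pics/w6.png

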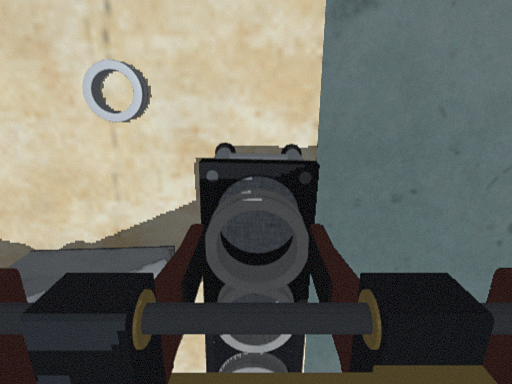

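View pics/s6.png

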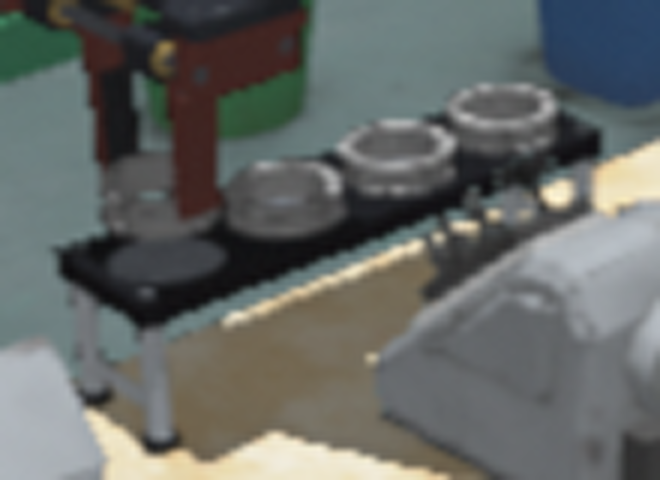

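Call:
send_rows([
  [[0,0.0005,0.005],[0,0,0]],
  [[0,0.0005,0.01],[0,0,0]],
  [[0,0.0005,0.014],[0,0,0]],
  [[0,0.0005,0.018],[0,0,0]],
  [[0,0.0005,0.021],[0,0,0]],
  [[0,0.0005,0.023],[0,0,0]],
  [[0,0.0005,0.025],[0,0,0]],
  [[0,0.0005,0.025],[0,0,0]],
])

```text
time: 9.88
tcp_pos: [0.6551, -0.0145, 0.0946]
tcp_rot: [[-0.0, 1.0, -0.001], [1.0, 0.0, 0.0], [0.0, -0.001, -1.0]]
ft_force: [0.3, -0.3, -2.0]
gripper_width: 0.058
```

Call:
send_rows([
  [[0,0,0.001],[0,0,0]],
  [[0,0,0.002],[0,0,0]],
  [[0,0,0.003],[0,0,0]],
  [[0,0,0.0035],[0,0,0]],
  [[0,0,0.0035],[0,0,0]],
  [[0,0,0.0035],[0,0,0]],
  [[0,0,0.0035],[0,0,0]],
  [[0,0,0.0035],[0,0,0]],
])

```text
time: 10.55
tcp_pos: [0.6554, -0.0146, 0.0918]
tcp_rot: [[-0.0, 1.0, 0.0], [1.0, 0.0, -0.0], [-0.0, 0.0, -1.0]]
ft_force: [-1.5, 0.4, 1.3]
gripper_width: 0.0582
```

Call:
send_rows([
  [[0,0,0],[0,0,0]],
  [[0,0,0],[0,0,0]],
  [[0,0,0],[0,0,0]],
  [[0,0,0],[0,0,0]],
  [[0,0,0],[0,0,0]],
  [[0,0,0],[0,0,0]],
  [[0,0,0],[0,0,0]],
  [[0,0,0],[0,0,0]],
], jaw=0)

```text
time: 11.22
tcp_pos: [0.6554, -0.0145, 0.0915]
tcp_rot: [[0.0, 1.0, 0.0], [1.0, -0.0, 0.0], [0.0, 0.0, -1.0]]
ft_force: [-0.2, -0.8, 0.3]
gripper_width: 0.0876
```

Call:
send_rows([
  [[0,0,-0.005],[0,0,0]],
  [[0,0,-0.015],[0,0,0]],
  [[0,0,-0.035],[0,0,0]],
  [[0,0,-0.06],[0,0,0]],
  [[0,0,-0.09],[0,0,0]],
  [[0,0,-0.11],[0,0,0]],
  [[0,0,-0.118],[0,0,0]],
  [[0,0,-0.118],[0,0,0]],
])

```text
time: 11.88
tcp_pos: [0.6568, -0.0143, 0.2126]
tcp_rot: [[0.0, 1.0, 0.005], [1.0, -0.0, -0.0], [-0.0, 0.005, -1.0]]
ft_force: [-0.1, 0.5, 0.4]
gripper_width: 0.0876
```

Run:
```python
from h import *
im=vision.snapshot('wrist'); cv2.imwrite('pics/w7.png',im)
im2=vision.snapshot('scene'); cv2.imwrite('pics/s7.png',cv2.resize(im2[150:230,190:300],None,fx=6,fy=6,interpolation=cv2.INTER_CUBIC))
go((.535,.07,.2),90)
```

```text
t 11.9833 at [ 0.6549 -0.0148  0.2089] yaw 89.99660891395631 F [ 0.1524  0.0997 -0.4441] w 0.08791616469239709
shift [ 0.0848 -0.1199  0.009 ] turn [-0.0007  0.0004 -0.0001] j [ 0.3098  0.5128 -0.5414  1.5902  0.2851  1.119  -0.3004]
```

View pics/w7.png

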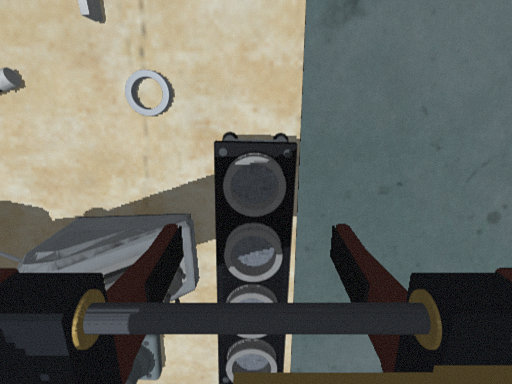

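View pics/s7.png

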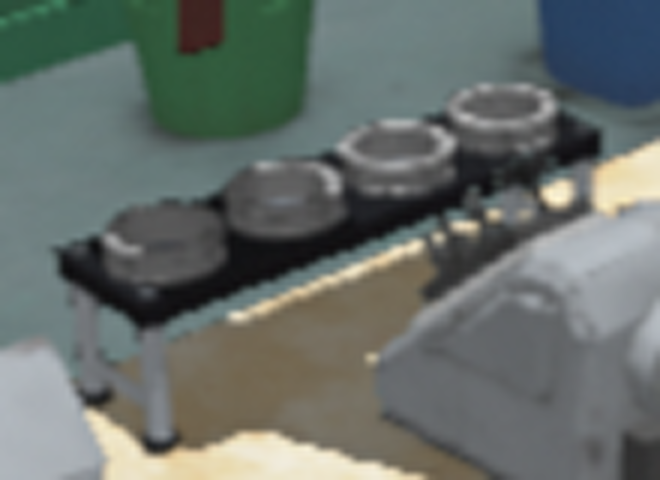

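Call:
send_rows([
  [[0.012,-0.017,0],[0,0,0.07]],
  [[0.025,-0.036,0],[0,0,0.15]],
  [[0.04,-0.056,0],[0,0,0.24]],
  [[0.054,-0.076,0],[0,0,0.33]],
  [[0.068,-0.096,0.015],[0,0,0.42]],
  [[0.079,-0.112,0.035],[0,0,0.49]],
  [[0.085,-0.12,0.055],[0,0,0.524]],
  [[0.085,-0.12,0.06],[0,0,0.524]],
])

```text
time: 12.65
tcp_pos: [0.5305, 0.0713, 0.1455]
tcp_rot: [[0.498, 0.867, -0.008], [0.867, -0.498, -0.001], [-0.005, -0.006, -1.0]]
ft_force: [-1.0, -0.2, 0.2]
gripper_width: 0.0879
```

Call:
send_rows([
  [[0,0,0],[0,0,0]],
  [[0,0,0],[0,0,0]],
  [[0,0,0],[0,0,0]],
  [[0,0,0],[0,0,0]],
  [[0,0,0],[0,0,0]],
  [[0,0,0],[0,0,0]],
  [[0,0,0],[0,0,0]],
  [[0,0,0],[0,0,0]],
])

```text
time: 13.32
tcp_pos: [0.5355, 0.0704, 0.1498]
tcp_rot: [[0.5, 0.866, 0.0], [0.866, -0.5, 0.0], [0.0, 0.0, -1.0]]
ft_force: [0.0, -0.4, -0.1]
gripper_width: 0.0878
```

Run:
```python
from h import *
import json
s=arm.sense(); im=vision.snapshot('wrist'); cv2.imwrite('pics/w8.png',im)
json.dump({k:np.array(s[k]).tolist() for k in('tcp_pos','tcp_rot')},open('w8.json','w'))
c=wcam(s); p=proj(c,(.535,.07,.008)).astype(int);print(p)
rings(im,c,[('set',p,38,.008)],28,'w8'); rings(im,c,[('set',p,38,.008)],34)
s5=json.load(open('w5.json'));c=wcam(s5); rings(cv2.imread('pics/w5.png'),c,[('set5',(244,105),32,.008)],34)
go((.535,.07,.007),60)
```

```text
[255 178]
set 155 [253.9099 178.7856] (47.62057876586914, 51.46714401245117) mid [0.5333 0.0705 0.008 ]
set 91 [255.3414 178.0749] (29.76728057861328, 33.88755798339844) mid [0.535  0.0704 0.008 ]
set 162 [252.9154 178.6921] (47.82132339477539, 55.437808990478516) mid [0.5325 0.0711 0.008 ]
set 99 [256.5638 178.4293] (28.56435203552246, 31.25392723083496) mid [0.5359 0.0694 0.008 ]
set5 174 [242.9021 105.296 ] (42.94432830810547, 57.132720947265625) mid [0.5341 0.0708 0.008 ]
set5 99 [244.5467 106.8035] (29.074081420898438, 32.61334228515625) mid [0.536  0.0691 0.008 ]
t 13.3667 at [0.5354 0.0704 0.1497] yaw 59.969863371585326 F [ 0.1389 -0.8263  1.3078] w 0.08759580597509678
shift [-0.0005 -0.0002  0.1427] turn [ 0.0002 -0.0001 -0.0005] j [ 0.147   0.3842 -0.4847  1.9239  0.2274  0.8867 -0.9765]
```

View pics/w8.png

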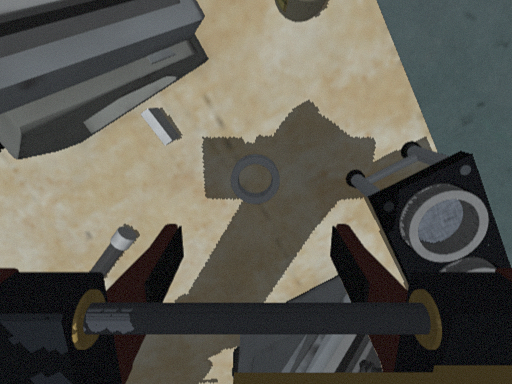

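Call:
send_rows([
  [[0,0,0.025],[0,0,0]],
  [[0,0,0.055],[0,0,0]],
  [[0,0,0.085],[0,0,0]],
  [[0,0,0.11],[0,0,0]],
  [[0,0,0.13],[0,0,0]],
  [[0,0,0.14],[0,0,0]],
  [[0,0,0.1437],[0,0,0]],
  [[0,0,0.1437],[0,0,0]],
])

```text
time: 14.03
tcp_pos: [0.5352, 0.0706, 0.0056]
tcp_rot: [[0.5, 0.866, -0.001], [0.866, -0.5, -0.0], [-0.0, -0.001, -1.0]]
ft_force: [-0.2, -0.9, -0.4]
gripper_width: 0.088
```

Call:
send_rows([
  [[0,0,0],[0,0,0]],
  [[0,0,0],[0,0,0]],
  [[0,0,0],[0,0,0]],
  [[0,0,0],[0,0,0]],
  [[0,0,0],[0,0,0]],
  [[0,0,0],[0,0,0]],
  [[0,0,0],[0,0,0]],
  [[0,0,0],[0,0,0]],
], jaw=160, grip_force=25)

```text
time: 14.7
tcp_pos: [0.5353, 0.0705, 0.0061]
tcp_rot: [[0.5, 0.866, 0.0], [0.866, -0.5, -0.0], [-0.0, 0.0, -1.0]]
ft_force: [-0.9, -0.1, 4.3]
gripper_width: 0.0475
```

Call:
send_rows([
  [[0,0,0],[0,0,0]],
  [[0,0,0],[0,0,0]],
  [[0,0,0],[0,0,0]],
  [[0,0,0],[0,0,0]],
  [[0,0,-0.004],[0,0,0]],
  [[0,0,-0.015],[0,0,0]],
  [[0,0,-0.03],[0,0,0]],
  [[0,0,-0.05],[0,0,0]],
])

```text
time: 15.37
tcp_pos: [0.5344, 0.0702, 0.056]
tcp_rot: [[0.5, 0.866, -0.002], [0.866, -0.5, -0.0], [-0.001, -0.002, -1.0]]
ft_force: [0.9, -0.0, -1.6]
gripper_width: 0.0472
```

Run:
```python
from h import *
go((.535,.07,.26),90)
```

```text
t 15.3667 at [0.5344 0.0702 0.056 ] yaw 59.988146305188984 F [ 0.8886 -0.0319 -1.6431] w 0.04717632050647642
shift [-0.0002  0.0002 -0.204 ] turn [-0.0021  0.0008 -0.5238] j [ 0.0979  0.5167 -0.4336  1.9875  0.3248  0.7067 -1.0599]
```

Call:
send_rows([
  [[0,0,-0.025],[0,0,0]],
  [[0,0,-0.055],[0,0,0]],
  [[0,0,-0.085],[0,0,0]],
  [[0,0,-0.115],[0,0,0]],
  [[0,0,-0.145],[0,0,0]],
  [[0,0,-0.172],[0,0,0]],
  [[0,0,-0.192],[0,0,0]],
  [[0,0,-0.2],[0,0,0]],
])

```text
time: 16.03
tcp_pos: [0.5366, 0.0709, 0.2598]
tcp_rot: [[0.5, 0.866, 0.005], [0.866, -0.5, 0.001], [0.003, 0.004, -1.0]]
ft_force: [1.1, 1.1, -1.3]
gripper_width: 0.0474
```

Run:
```python
from h import *
go((.48,-.23,.255),90)
```

```text
t 16.0333 at [0.5366 0.0709 0.2598] yaw 59.983594762116496 F [ 1.0893  1.0996 -1.2683] w 0.04740829621225918
shift [-0.2889  0.1015  0.0043] turn [ 0.0051 -0.002  -0.5239] j [ 0.1886  0.2624 -0.519   1.8084  0.1458  1.103  -0.9049]
```

Move gently in about 1.3 s.

Call:
send_rows([
  [[-0.01,0.003,0],[0,0,-0.03]],
  [[-0.03,0.01,0],[0,0,-0.08]],
  [[-0.055,0.019,0],[0,0,-0.13]],
  [[-0.08,0.028,0],[0,0,-0.18]],
  [[-0.105,0.037,0],[0,0,-0.23]],
  [[-0.13,0.046,0],[0,0,-0.28]],
  [[-0.155,0.054,0],[0,0,-0.32]],
  [[-0.18,0.063,0],[0,0,-0.36]],
])

```text
time: 16.7
tcp_pos: [0.4986, -0.118, 0.2552]
tcp_rot: [[0.161, 0.987, -0.001], [0.987, -0.161, 0.0], [-0.0, -0.001, -1.0]]
ft_force: [0.7, -0.2, -0.3]
gripper_width: 0.0473
```

Run:
```python
from h import *
go((.48,-.23,.255),90)
```

```text
t 16.7 at [ 0.4986 -0.118   0.2552] yaw 80.73747211140417 F [ 0.6955 -0.1837 -0.2664] w 0.047284641831841855
shift [-0.1136 -0.0004  0.0002] turn [-0.0014 -0.0001 -0.1617] j [ 0.5177  0.2126 -0.4674  1.8738  0.1078  1.0812 -0.1533]
```

Call:
send_rows([
  [[-0.025,0,0],[0,0,-0.04]],
  [[-0.05,0,0],[0,0,-0.08]],
  [[-0.073,0,0],[0,0,-0.11]],
  [[-0.092,0,0],[0,0,-0.14]],
  [[-0.105,0,0],[0,0,-0.155]],
  [[-0.112,0,0],[0,0,-0.162]],
  [[-0.114,0,0],[0,0,-0.162]],
  [[-0.114,0,0],[0,0,-0.162]],
])

```text
time: 17.37
tcp_pos: [0.481, -0.2291, 0.2555]
tcp_rot: [[0.003, 1.0, -0.001], [1.0, -0.003, 0.001], [0.001, -0.001, -1.0]]
ft_force: [-0.8, 0.7, -1.3]
gripper_width: 0.047
```

Call:
send_rows([
  [[0,0,0],[0,0,0]],
  [[0,0,0],[0,0,0]],
  [[0,0,0],[0,0,0]],
  [[0,0,0],[0,0,0]],
  [[0,0,0],[0,0,0]],
  [[0,0,0],[0,0,0]],
  [[0,0,0],[0,0,0]],
  [[0,0,0],[0,0,0]],
])

```text
time: 18.03
tcp_pos: [0.4812, -0.2293, 0.2559]
tcp_rot: [[0.002, 1.0, 0.0], [1.0, -0.002, -0.0], [-0.0, 0.0, -1.0]]
ft_force: [-0.1, -0.3, -0.4]
gripper_width: 0.0471
```

Run:
```python
from h import *
import json
s=arm.sense(); im=vision.snapshot('wrist'); cv2.imwrite('pics/w9.png',im)
json.dump({k:np.array(s[k]).tolist() for k in('tcp_pos','tcp_rot')},open('w9.json','w'))
go((.47,-.295,.16),90)
```

```text
t 18.0833 at [ 0.4812 -0.2294  0.2559] yaw 89.88106747753544 F [-0.1259  0.1894 -1.5349] w 0.04741869612974304
shift [-0.0656 -0.0111  0.0959] turn [ 0.0001  0.     -0.0021] j [ 0.6817  0.2416 -0.4164  1.8324  0.1094  1.0899  0.2233]
```

View pics/w9.png

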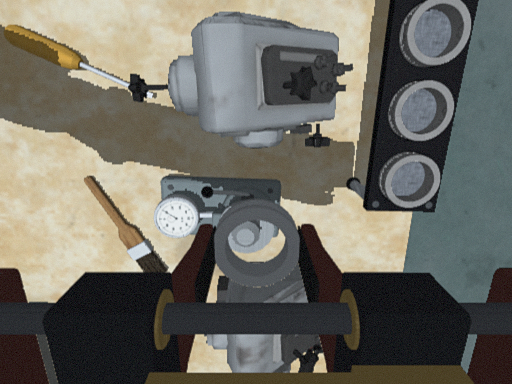

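Call:
send_rows([
  [[-0.01,-0.002,0],[0,0,0]],
  [[-0.03,-0.006,0],[0,0,0]],
  [[-0.05,-0.01,0],[0,0,0]],
  [[-0.065,-0.011,0],[0,0,0]],
  [[-0.072,-0.011,0],[0,0,0]],
  [[-0.072,-0.011,0],[0,0,0]],
  [[-0.072,-0.011,0],[0,0,0]],
  [[-0.072,-0.011,0],[0,0,0]],
])

```text
time: 18.75
tcp_pos: [0.4705, -0.3001, 0.2558]
tcp_rot: [[0.0, 1.0, 0.0], [1.0, -0.0, 0.001], [0.001, 0.0, -1.0]]
ft_force: [-0.6, 0.4, -1.4]
gripper_width: 0.0473
```

Call:
send_rows([
  [[0,0,0],[0,0,0]],
  [[0,0,0],[0,0,0]],
  [[0,0,0],[0,0,0]],
  [[0,0,0],[0,0,0]],
  [[0,0,0],[0,0,0]],
  [[0,0,0],[0,0,0]],
  [[0,0,0],[0,0,0]],
  [[0,0,0],[0,0,0]],
])

```text
time: 19.42
tcp_pos: [0.4701, -0.3014, 0.2559]
tcp_rot: [[0.002, 1.0, 0.0], [1.0, -0.002, 0.0], [0.0, 0.0, -1.0]]
ft_force: [-0.0, -0.4, -1.0]
gripper_width: 0.0473
```

Run:
```python
from h import *
import json
s=arm.sense(); im=vision.snapshot('wrist'); cv2.imwrite('pics/w10.png',im)
json.dump({k:np.array(s[k]).tolist() for k in('tcp_pos','tcp_rot')},open('w10.json','w'))
g=im[110:310,190:330]
cv2.imwrite('pics/w10z.png',cv2.resize(g,None,fx=4,fy=3,interpolation=cv2.INTER_CUBIC))
cv2.imwrite('pics/w10y.png',cv2.resize(im[110:200,200:300],None,fx=6,fy=6,interpolation=cv2.INTER_CUBIC))
go((.47,-.295,.16),90)
```

```text
t 19.4667 at [ 0.4701 -0.3014  0.2559] yaw 89.88178573633884 F [ 0.1395 -0.1432 -1.1759] w 0.047761386344853475
shift [ 0.0064 -0.0001  0.0959] turn [ 0.     -0.     -0.0021] j [ 0.7657  0.2804 -0.3732  1.7791  0.1133  1.1031  0.3526]
```

View pics/w10z.png

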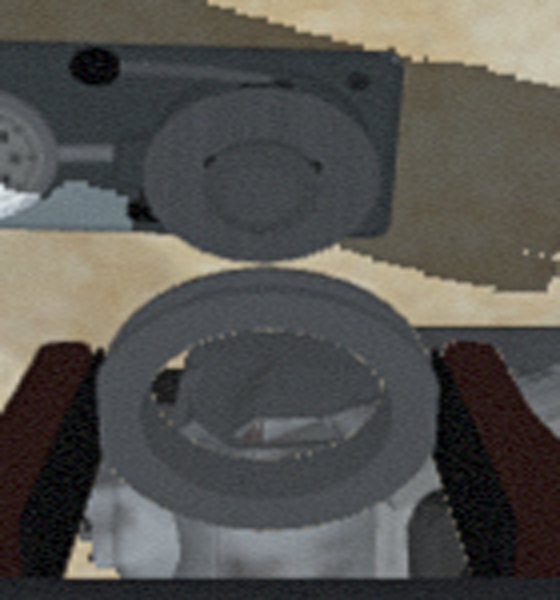

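View pics/w10y.png

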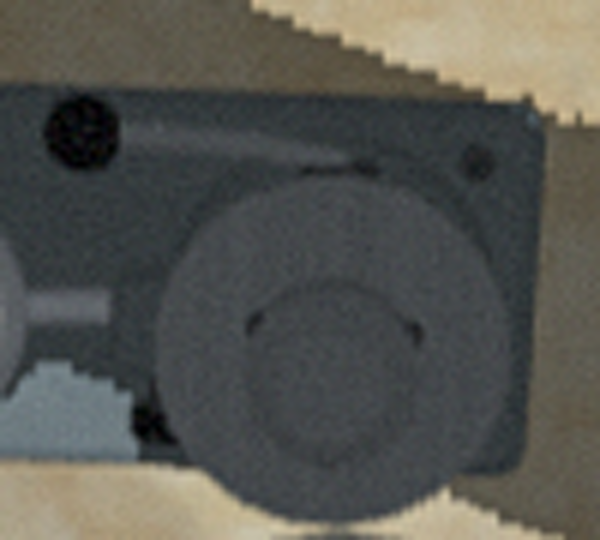

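Run:
```python
from h import *
import json
s=json.load(open('w10.json'));c=wcam(s)
im=cv2.imread('pics/w10.png')
p0=proj(c,(.470,-.295,.085)); print(p0)
g=cv2.GaussianBlur(cv2.cvtColor(im,cv2.COLOR_BGR2GRAY),(3,3),0).astype(np.float32)
b=cv2.resize(cv2.convertScaleAbs(g[125:205,215:300],alpha=3,beta=-120),None,fx=7,fy=7,interpolation=cv2.INTER_CUBIC); cv2.imwrite('pics/w10c.png',b)
for cen in ((.470,-.295),(.470,-.293),(.470,-.297),(.468,-.295),(.472,-.295)):
    # projected extents
    a=np.arange(8)*np.pi/4
    t=[proj(c,(cen[0]+.034*np.cos(x),cen[1]+.034*np.sin(x),.085)) for x in a]
    print(cen,'tableL/R',t[4][0],t[0][0],'top/bot',t[2][1],t[6][1], 'plugtop',proj(c,(*cen,.109)),'plug r16.5 at .101 L/R',proj(c,(cen[0]-.0165,cen[1],.101))[0],proj(c,(cen[0]+.0165,cen[1],.101))[0],'bot',proj(c,(cen[0],cen[1]-.0165,.101))[1],'nose',proj(c,(cen[0],cen[1]-.01,.109))[1],proj(c,(cen[0],cen[1]+.01,.109))[1],proj(c,(cen[0]-.01,cen[1],.109))[0])
```

```text
[256.3472 165.4497]
(0.47, -0.295) tableL/R 225.98025216503376 286.7173103700224 top/bot 134.80698204982707 194.31655424655742 plugtop [256.3467 170.5036] plug r16.5 at .101 L/R 240.91382234952002 271.7807940327966 bot 183.57271278332692 nose 179.74686036264438 161.08473263245807 246.76711656642217
(0.47, -0.293) tableL/R 225.92206740341854 286.76592686595757 top/bot 132.94566010344144 192.6648902700361 plugtop [256.3416 168.6341] plug r16.5 at .101 L/R 240.88038485672794 271.8042009726786 bot 181.79838710046278 nose 177.91203225484318 159.17943040281057 246.74390914678477
(0.47, -0.297) tableL/R 226.03823302680803 286.6688642608745 top/bot 136.66158065688464 195.96259735236816 plugtop [256.3519 172.3662] plug r16.5 at .101 L/R 240.94713714031664 271.75747299134736 bot 185.34062433643066 nose 181.57485692120812 162.9828063508402 246.79023676827546
(0.468, -0.295) tableL/R 224.19405741051594 284.93074779419146 top/bot 134.81184826771016 194.32096348409664 plugtop [254.4308 170.5086] plug r16.5 at .101 L/R 239.04320059974435 269.90997652827 bot 183.5774305055014 nose 179.75173198938606 161.08975802995533 244.85122995507405
(0.472, -0.295) tableL/R 227.76645773620422 288.5038837658471 top/bot 134.8021158015677 194.31214498308952 plugtop [258.2627 170.4987] plug r16.5 at .101 L/R 242.7844559623454 273.65162340223515 bot 183.56799503167994 nose 179.74198870455527 161.07970720200933 248.68301562176327
```

View pics/w10c.png

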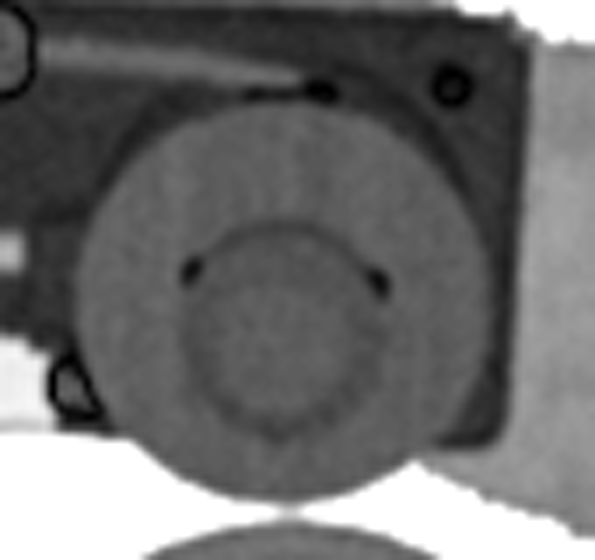

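Run:
```python
from h import *
c=cam('top')
im=cv2.imread('pics/top5.png')
b=cv2.resize(im[204:242,315:357],None,fx=14,fy=14,interpolation=cv2.INTER_CUBIC); cv2.imwrite('pics/t5c.png',cv2.convertScaleAbs(b,alpha=1.5,beta=-60))
for cen in((.4686,-.2985),(.4686,-.2965)):
  f=lambda P:(proj(c,P)+.5-[315,204])*14
  for r,z in((.034,.085),(.0165,.101),(.01,.109)):
    t=[f((cen[0]+r*np.cos(x),cen[1]+r*np.sin(x),z)) for x in np.arange(4)*np.pi/2]
    print(cen,z,'top',t[0][1],'bot',t[2][1],'L',t[1][0],'R',t[3][0])
```

```text
(0.4686, -0.2985) 0.085 top 99.26694282169626 bot 466.32874856404504 L 131.5785830273968 R 500.9909760823981
(0.4686, -0.2985) 0.101 top 181.78582165853777 bot 362.7138655468069 L 241.28102327707632 R 423.45242101800113
(0.4686, -0.2985) 0.109 top 211.88305332185337 bot 322.40472130608964 L 284.985427170299 R 396.2919173048665
(0.4686, -0.2965) 0.085 top 99.317153321526 bot 466.3619835650838 L 120.73167774421722 R 490.1087507418134
(0.4686, -0.2965) 0.101 top 181.8330220194004 bot 362.75256777588334 L 230.24971423554712 R 412.40341405015624
(0.4686, -0.2965) 0.109 top 211.92922819322445 bot 322.4456640113766 L 273.8607724473753 R 385.1563614695971
```

View pics/t5c.png

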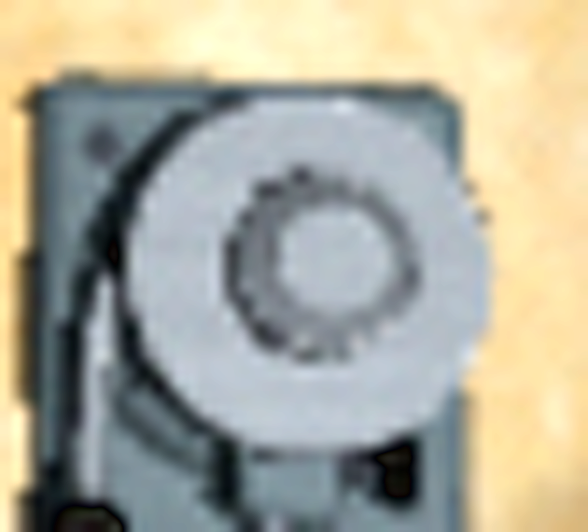

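Run:
```python
from h import *
import json
s=json.load(open('w10.json'));c=wcam(s);P=np.array(s['tcp_pos'])
f=lambda p:(proj(c,p)+.5-[190,110])*[4,3]
for dy in(0,-.002,.002):
 for r,z in((.025,.010),(.024,.010),(.025,-.006),(.0175,.010),(.0175,-.006)):
    t=[f(P+[r*np.cos(x),dy+r*np.sin(x),z]) for x in np.arange(4)*np.pi/2]
    print(dy,r,z,'L',t[2][0],'R',t[0][0],'far',t[1][1],'near',t[3][1])
```

```text
0 0.025 0.01 L 87.85210066715956 R 448.04976930994826 far 289.446510935241 near 532.3914093599003
0 0.024 0.01 L 95.05497651780217 R 440.84473825697614 far 294.745436816279 near 527.93668391863
0 0.025 -0.006 L 102.81434535049891 R 432.99617726053134 far 260.7297339644493 near 486.4571673994382
0 0.0175 0.01 L 141.874741432551 R 394.0131087335212 far 328.7166933836394 near 498.60819312012995
0 0.0175 -0.006 L 152.33573013483704 R 383.4630118949499 far 296.9914513863856 near 454.8680062577837
-0.002 0.025 0.01 L 88.52368435619712 R 447.45097735627223 far 300.02481199830044 near 541.255716353015
-0.002 0.024 0.01 L 95.70116028091559 R 440.2713614047493 far 305.2847444822497 near 536.8310613791872
-0.002 0.025 -0.006 L 103.38176604950615 R 432.4958116051066 far 270.489145015964 near 494.7565715886643
-0.002 0.0175 0.01 L 142.35581813040187 R 393.6049224893695 far 339.0077197428204 near 507.7018117165658
-0.002 0.0175 -0.006 L 152.74302091399636 R 383.12285223158574 far 306.5083769159024 near 463.36463666691384
0.002 0.025 0.01 L 87.1757464736271 R 448.6528153533966 far 278.7895710579543 near 523.4668081593451
0.002 0.024 0.01 L 94.40420266109379 R 441.4221886260809 far 284.1279255528544 near 518.9817046620846
0.002 0.025 -0.006 L 102.24323100030085 R 433.4998005264997 far 250.90409444603011 near 478.10584642928103
0.002 0.0175 0.01 L 141.39024739250465 R 394.42419485135224 far 318.3502154991465 near 489.4519215094866
0.002 0.0175 -0.006 L 151.92578802175728 R 383.8053861075348 far 287.41075435036055 near 446.31759451963353
```

Call:
send_rows([
  [[0.001,0,0.01],[0,0,0]],
  [[0.002,-0.0005,0.025],[0,0,0]],
  [[0.0037,-0.001,0.045],[0,0,0]],
  [[0.0037,-0.001,0.065],[0,0,0]],
  [[0.0037,-0.001,0.085],[0,0,0]],
  [[0.0037,-0.001,0.098],[0,0,0]],
  [[0.0037,-0.001,0.107],[0,0,0]],
  [[0.0037,-0.001,0.11],[0,0,0]],
])

```text
time: 20.13
tcp_pos: [0.4681, -0.2971, 0.1439]
tcp_rot: [[0.002, 1.0, -0.002], [1.0, -0.002, 0.002], [0.002, -0.002, -1.0]]
ft_force: [-0.5, -0.3, -1.2]
gripper_width: 0.0475
```

Call:
send_rows([
  [[0,0,0],[0,0,0]],
  [[0,0,0],[0,0,0]],
  [[0,0,0],[0,0,0]],
  [[0,0,0],[0,0,0]],
  [[0,0,0],[0,0,0]],
  [[0,0,0],[0,0,0]],
  [[0,0,0],[0,0,0]],
  [[0,0,0],[0,0,0]],
])

```text
time: 20.8
tcp_pos: [0.4691, -0.2977, 0.146]
tcp_rot: [[0.002, 1.0, 0.0], [1.0, -0.002, -0.0], [-0.0, 0.0, -1.0]]
ft_force: [0.7, -0.3, -1.4]
gripper_width: 0.0473
```

Run:
```python
from h import *
import json
s=arm.sense(); im=vision.snapshot('wrist'); cv2.imwrite('pics/w11.png',im)
json.dump({k:np.array(s[k]).tolist() for k in('tcp_pos','tcp_rot')},open('w11.json','w'))
cv2.imwrite('pics/w11z.png',cv2.resize(im[150:310,180:330],None,fx=5,fy=3.7,interpolation=cv2.INTER_CUBIC))
i2=vision.snapshot('scene'); cv2.imwrite('pics/s11.png',i2); cv2.imwrite('pics/s11z.png',cv2.resize(i2[140:240,290:400],None,fx=6,fy=6,interpolation=cv2.INTER_CUBIC))
i3=vision.snapshot('top'); cv2.imwrite('pics/t11.png',i3)
go((.469,-.2977,.125),90)
print(arm.sense()['tcp_rot'])
```

```text
t 20.95 at [ 0.4691 -0.2977  0.1459] yaw 89.88302523641867 F [ 0.5227  0.0878 -0.6163] w 0.04698613544300416
shift [-0.     -0.0001  0.0209] turn [-0.     0.    -0.002] j [ 0.7399  0.3947 -0.3576  1.8982  0.1757  0.879   0.2929]
[[ 0.002  1.    -0.   ]
 [ 1.    -0.002 -0.   ]
 [-0.    -0.    -1.   ]]
```

View pics/w11z.png

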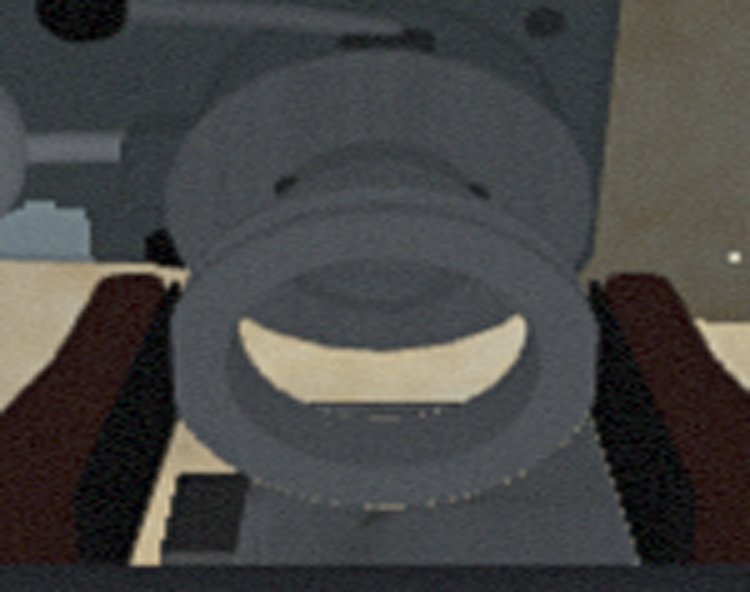

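View pics/s11z.png

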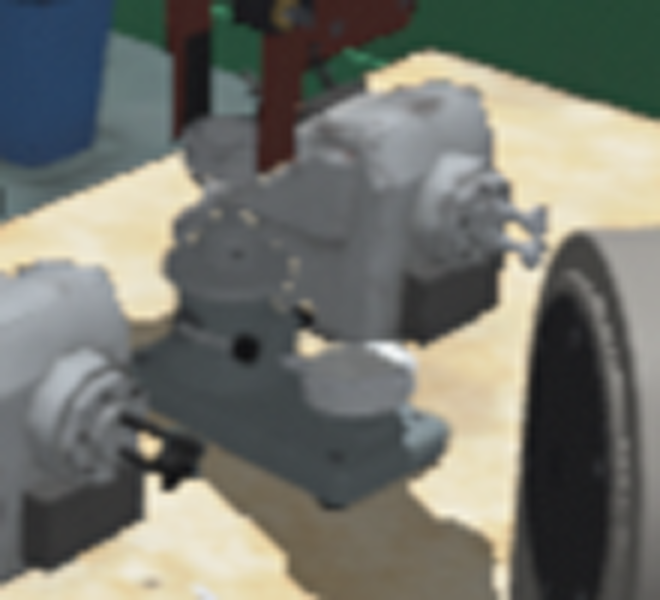

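View pics/t11.png

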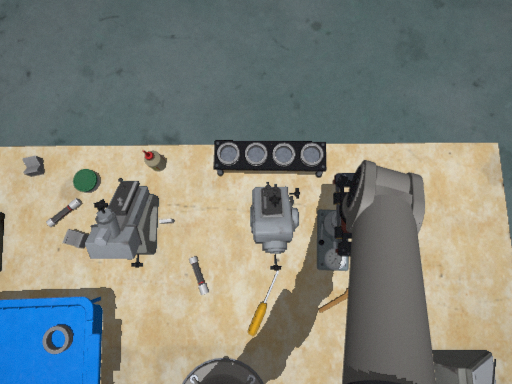

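Call:
send_rows([
  [[-0.0003,-0.0006,0.004],[0,0,0]],
  [[-0.0003,-0.0006,0.008],[0,0,0]],
  [[-0.0003,-0.0006,0.012],[0,0,0]],
  [[-0.0003,-0.0006,0.016],[0,0,0]],
  [[-0.0003,-0.0006,0.019],[0,0,0]],
  [[-0.0003,-0.0006,0.0205],[0,0,0]],
  [[-0.0003,-0.0006,0.0207],[0,0,0]],
  [[-0.0003,-0.0006,0.0207],[0,0,0]],
])

```text
time: 21.62
tcp_pos: [0.4685, -0.2979, 0.1251]
tcp_rot: [[0.002, 1.0, -0.0], [1.0, -0.002, 0.0], [0.0, -0.0, -1.0]]
ft_force: [-0.3, 0.7, -1.4]
gripper_width: 0.0475
```

Call:
send_rows([
  [[0,0,0],[0,0,0]],
  [[0,0,0],[0,0,0]],
  [[0,0,0],[0,0,0]],
  [[0,0,0],[0,0,0]],
  [[0,0,0],[0,0,0]],
  [[0,0,0],[0,0,0]],
  [[0,0,0],[0,0,0]],
  [[0,0,0],[0,0,0]],
])

```text
time: 22.28
tcp_pos: [0.4685, -0.298, 0.1252]
tcp_rot: [[0.002, 1.0, 0.0], [1.0, -0.002, 0.0], [0.0, 0.0, -1.0]]
ft_force: [0.4, -0.5, -1.6]
gripper_width: 0.0476
```

Run:
```python
from h import *
import json
s=arm.sense(); im=vision.snapshot('wrist'); cv2.imwrite('pics/w12.png',im)
P=np.array(s['tcp_pos']); cw=wcam(s)
cv2.imwrite('pics/w12z.png',cv2.resize(im[170:310,180:330],None,fx=5,fy=4,interpolation=cv2.INTER_CUBIC))
i2=vision.snapshot('scene'); cs=cam('scene')
x0,y0=305,155
z=cv2.resize(i2[y0:y0+60,x0:x0+65],None,fx=10,fy=10,interpolation=cv2.INTER_CUBIC)
cv2.imwrite('pics/s12z.png',cv2.convertScaleAbs(z,alpha=1.5,beta=-40))
f=lambda p:(proj(cs,p)+.5-[x0,y0])*10
C=np.array([.4685,-.298])
d=cs[1][0]; d=d*[1,1,0]; d/=np.linalg.norm(d) # image-right horiz dir
print('right dir',d)
for n,r,zz in(('table',.034,.085),('plug',.0165,.101),('nose',.01,.109)):
    print(n,f((*C,zz)),f(np.array([*C,zz])-r*d),f(np.array([*C,zz])+r*d))
for zz in(-.006,.010): print('ring',f(P+[0,0,zz]),f(P+[0,0,zz]-.025*d),f(P+[0,0,zz]+.025*d))
go((.4685,-.298,.125),90)
```

```text
right dir [-0.6535 -0.7569 -0.    ]
table [228.3908 285.5381] [117.9065 287.8747] [338.939  283.2002]
plug [230.7235 238.5762] [176.7864 239.7235] [284.6759 237.4285]
nose [231.9001 214.89  ] [199.1138 215.5895] [264.692  214.1905]
ring [233.4053 184.6807] [151.142  186.4421] [315.704  182.9185]
ring [235.7969 136.5338] [153.0493 138.316 ] [318.5803 134.7508]
t 22.3833 at [ 0.4685 -0.298   0.1252] yaw 89.88384558235738 F [ 0.1657  0.8447 -1.085 ] w 0.047583049958051675
shift [-0.     -0.      0.0002] turn [ 0.0001  0.     -0.002 ] j [ 0.7342  0.4211 -0.3511  1.9152  0.1904  0.8374  0.2812]
```

View pics/w12z.png

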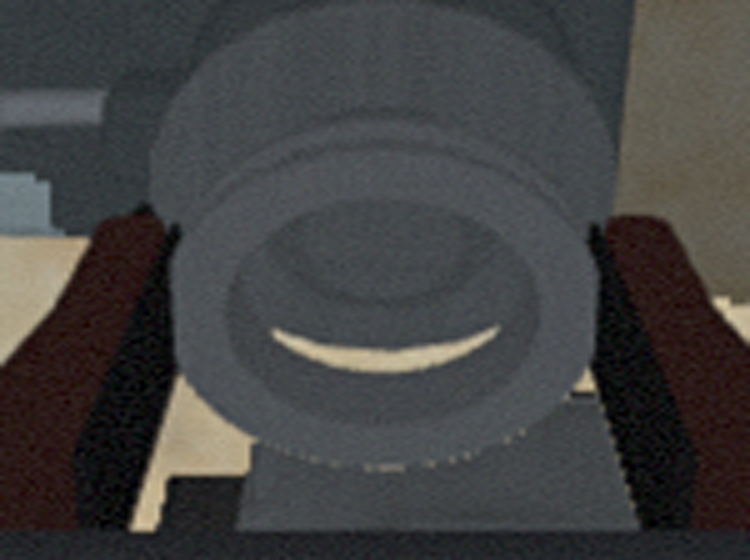

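View pics/s12z.png

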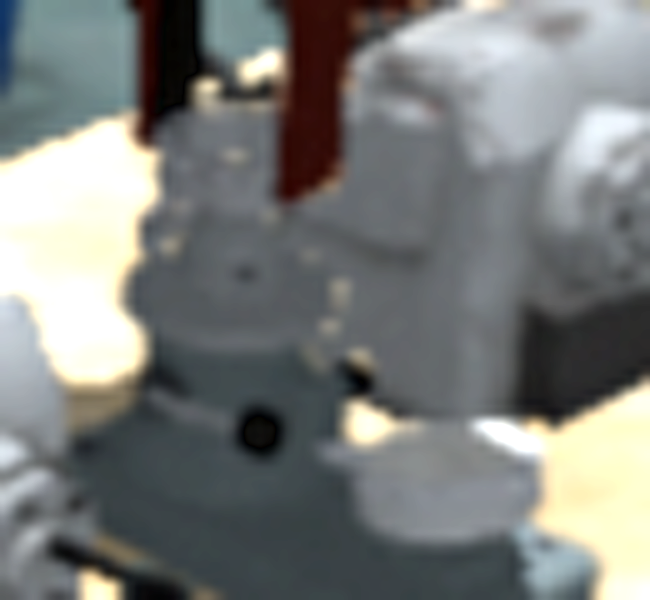

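Run:
```python
from h import *
c=wcam(arm.sense())
f=lambda p:(proj(c,p)+.5-[180,170])*[5,4]
for y in(-.2965,-.298,-.2995):
  print(y,[np.round(f((.4685,y+a,z)),0) for a,z in((-.01,.109),(-.0165,.101),(-.034,.085),(.034,.085))])
p=arm.sense()['tcp_pos']
print([np.round(f(np.array(p)+[0,a,z]),0) for a,z in((.0175,.01),(-.0175,-.006),(-.024,.010),(.024,-.006))])
```

```text
-0.2965 [array([385., 284.]), array([385., 298.]), array([385., 342.]), array([384., -15.])]
-0.298 [array([385., 293.]), array([385., 306.]), array([385., 349.]), array([384.,  -6.])]
-0.2995 [array([385., 301.]), array([385., 314.]), array([385., 356.]), array([384.,   2.])]
[array([385., 198.]), array([385., 366.]), array([385., 464.]), array([384., 114.])]
```

```bash
python3 -c "
from workcell import arm
print(arm.hand_in()); s=arm.sense(); print(s['time'],s['tcp_pos'],s['gripper_width'])"
```

```text
the job is handed in; nothing more can be done
None
the job is handed in; nothing more can be done
```

The job is done and handed in, at about 22 s on the clock.

- **Loose ring:** it sits in the empty nest, nest_4 at the +y end, released. The fingers reached the expected seated height (TCP z 0.0918 m) with almost no force. The scene and top pictures show it level with the other three rings, which look unmoved.
- **Setting ring:** the arm is still holding it over the bore comparator, level, at TCP (0.4685, -0.2980, 0.1252). That puts its underside about 10 mm above the top of the plug. The wrist forces show no sign of contact. In the last wrist picture it was centred on the ring table to about 1 mm.

**What disagreed:**
- **Plug position:** the top and wrist cameras differed by up to about 1.5 mm, within what the calibration allows. I set the ring between the two, nearer the wrist camera's value in x.
- **Gripper opening:** it read about 2–2.5 mm less than each ring's diameter, although both rings were held normally.

The last top picture, taken from a hover 21 mm above the final position, showed the other things on the bench still in place. In the closing pictures the arm hides part of the comparator from the top and scene cameras.

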